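# Move the gas monitor's battery to its charger

## Task

The gas monitor's battery is flat. Squeeze in its orange release tab, firmly but not hard, and keeping it squeezed lift the battery out of the yellow monitor; then lower it into the loose-fitting cup of the grey charger, tab on the side of the orange catch, and press it gently home until the tab springs out under the catch. Do not force the latch or ram the battery in, and leave the other things on the bench where they are.

Things in the scene. Friction and masses are not known exactly. Their poses are not given: they have to be found in the camera images.
- pack: Battery: dark grey upright block 56 (x) x 36 (y) x 106 mm tall, 0.16-0.25 kg, loose. Origin: centre of its underside; z up, y to the side with the orange tab. Starts latched in the monitor's well, origin 2 mm above the well floor, upper 45 mm standing out. Plain back: flat face y = -18 mm, full height. Above z = 60 mm the solid head ends at y = +7.5 mm; in front of it is the tab.
- pack_grip (a point): Squeeze point between plain back and thumb pad (pack x 0, y 0.5, z 88 mm), pinched along pack y. Width there: 47 mm free (y -18 to +29), 37 mm with the tab fully in (y -18 to +19). Keep fingertips above pack z = 66 mm (deck at 62.5). A grip of 10 to 25 N presses the tab and carries the pack; over 30 N a side breaks it.
- tab (a joint): Orange release tab, a sprung cantilever, rad: 0 = free, leaning out; 0.12 (to 0.14 under a strong squeeze) = fully in, upright. Pivot axis x at pack y 10, z 6 mm. Thumb pad 30 mm wide, pack z 72-104 mm; 1 N starts it, 3 N presses it fully. Its barb (flat top at pack z 50 mm, ramp below) is held under the housing's catch and clears it only past about 0.10 rad, almost fully in.
- pack_top (a point): Middle of the pack's solid flat top (pack x 0, y -5, z 106 mm): where to press it down with closed fingers.
- monitor: Yellow/black gas monitor, fixed. Origin on the bench under the centre of its battery well; z up, y to the catch side. Flat deck 74.5 mm above the bench, x -55..150, y -75..75 mm; display head with amber lamp at x 85..146, top 116 mm above the bench. Well, catch and sprung contacts are made like the charger's bay. Over 30 N between battery and monitor counts as forcing the latch.
- monitor_well (a point): Centre of the floor of the monitor's well, 12 mm above the bench, 62.5 mm below the deck; axes as the monitor, pack y along its y.
- charger: Grey charger, fixed: shell 140 (x -65..75) x 122 (y -58..64) x 62 mm tall. Origin on the bench, z up, y to the side of the orange catch. In the shell sits, with play, a separate dark cup that is the bay: up to 4 mm off in x and in y, and up to 5 mm lower or higher than nominal, different each time and not measured: find it by feel or sight. Over 25 N between battery and charger counts as ramming.
- bay (a point): Nominal centre of the floor of the bay (see charger): 12 mm above the bench, 62.5 mm below the cup's rim; axes as the charger. Mouth 59 x 38.5 mm (x, y) plus a 5 mm 45-degree lead-in all round, orange on the catch side. The pack goes in upright, pack y along this y. Catch in the +y wall, underside 51.5 mm above the cup's floor: with the pack down, the tab springs out under it.
- contacts (a joint): Sprung brass contacts standing 6 mm out of the cup's floor, m: 0 = up, 0.006 = level with it. They push up 3 N at first touch, 4 N when level; soft rubber stops (1 N per mm) cushion the last 2.5 mm, then the floor is rigid. An unlatched pack stands about 6 mm proud, a latched one about 2 mm. With the tab free, pressing on the pack's top clicks it home at 6 to 14 N.
- screwdriver: Bystander: red-handled screwdriver lying on the bench at the right.
- paddle: Bystander: graphite paddle with wooden handle, 230 mm long, lying at the left; origin between blade and handle.
- tin: Bystander: open square metal tin of corks, 60 x 60 x 35 mm, between robot and work; origin under its centre.

How it is judged:
By the outcome, as a careful person would: the job done as asked, in the order asked, and still so for the second after the job is handed in, with the robot touching nothing.
It also fails if it takes over 64 s, if anything falls off the work surface, if the arm or the gripper's body presses on something with over 40 N, if the wrist force passes 120 N, or if a joint passes its speed limit or range.

## Robot

A 6-joint arm with a two-finger parallel gripper is mounted at the origin on the work surface. World frame = base frame: x ahead of the robot, y to its left, z up, the work surface at z = 0. Lengths are in m, angles in rad, forces in N, time in s.
With the tool pointing down it reaches from about 0.325 to 0.9 m from the base axis. Payload 6.1 kg.
Tool frame: the origin (TCP) lies midway between the tips of the shut fingers; the grasp point (between the pads) lies 19 mm behind it; x points along the fingers, z is the direction in which the jaws open and shut, and the axes are right-handed (so a half turn about x gives the same grasp; the last joint's range is limited). The gripper opens to 87 mm and grips with 3 to 60 N. Pads are 19 mm wide; open, the fingers measure 117 mm over their backs; the gripper's body (75 mm by 190 mm) begins 51 mm behind the grasp point.
Start: joints at [-1.418, 0.22, 1.526, -0, 1.395, -0.126], TCP at [0.172, -0.601, 0.201] pointing down, gripper open.
Joint ranges: [-2.98, 2.98], [-0.91, 2.08], [0.09, 2.57], [-1.24, 4.39], [0.2, 2.65], [-2.68, 2.68]. Speed limits (rad/s): [2.57, 2.57, 3.01, 3.14, 3.14, 3.14].

## Interface

Orientations are given as a rotation vector (axis times angle).
In Python, from rig import r, eyes, order gives the robot as it stands. The module is installed in compiled form; this text tells all that it offers.
- The arm moves only by the tool apply_moves, never from a script. Its argument "targets" is a list of rows, each an object of numbers: "wx", "wy", "wz": the turn, a rotation vector about the tool's x, y, z in degrees; "x", "y", "z": the shift along the tool's x, y, z in m; "jaw": the opening, from 0 (shut) to 1 (fully open). In form: [{"wx": .., "wy": .., "wz": .., "x": .., "y": .., "z": .., "jaw": ..}, ...]. A call has exactly 5 rows; each row shifts and turns the commanded pose from where the row before left it, along the tool's axes as they then stand; what a row does not reach is not made up. A row lasts 1/8 s, in which the tool goes at most 62.5 mm and 10.7 degrees, less where a joint would pass 70% of its speed; a pose out of reach is approached as far as the arm can. A call with a gripper value outside its range is refused whole. The fingers move at their own pace and stop on an object; "squeeze" is the grip in N (left out, the last holds). Time passes only in rows, so rows that do not move let the fingers close, or fill a call up. It gives the time, the measured TCP pose, the force and the opening at its end, in the units of the state.
- r.observe(): the state, without advancing time (a new reading comes with each control period).
- eyes.grab_frame(name): name is "side" or "top" or "wrist"; returns a dict with "pixels" (480x640x3 uint8, red, green, blue), "K" (3x3 intrinsics, pixels), "R" (3x3) and "t" (3): a world point X has camera coordinates R X + t; the wrist camera has in their place "tool_from_camera" (4x4, takes a point from camera to tool coordinates, whose origin is the TCP and whose axes are the tool frame's). Camera axes: x right, y down, z forward; pixel columns grow to the right and rows downward; lengths in m; the calibration is good to about 2 mm. A picture is of the moment at which its call begins: read the wrist's pose just before it. There is no depth.
- order.finish_job(): hands the job in, once; it reports no verdict.
Trained networks look in a picture, given as the dict that the camera call returned (one of the last four; its "shot" number tells which), for a name from the list of things; names that differ only in an ending like _2 or _b are one class to them, and where a whole thing is asked for, a point or a joint stands for the part that bears it (a point fixed in the world has none). Each returns a list of dicts, best first, with "conf" (0 to 1); they miss things now and then, are a little off and sometimes report something else, mostly with a low value. They report only what shows in the picture. A call takes as long as a camera call.
- eyes.cut_out(name, picture): "mask" (480x640 bool, what is visible of it) and "box" ([left, top, width, height] in pixels, round what is visible of it).
The state is a dict: "time": time; "qpos": joint angles; "qd": joint speeds; "joint_efforts": joint torques, N m; "tool_pos": TCP position; "tcp_rot": TCP orientation; "contact_force": force on the tool from outside, world axes, zero at the start; "ft_torque": the same for the moment, N m; "width": finger opening in m.
Only numpy, scipy, OpenCV 4.12 (cv2) and the standard library are available. Lean on these libraries where they do the work, as an engineer would, in place of code of your own. Each camera call takes 0.05 s, during which the arm holds its last target.

## Working session

There is one attempt and no reset: what is moved stays moved. The work goes in short steps, Python scripts to look and compute and a tool call to move; the robot and the scene stay as the last step left them, time stands still between calls to the robot, and variables do not carry over. Pictures are saved under pics/ and viewed, and the job is handed in when it is done.

Besides the shell and the picture viewer there is one more tool, called after "Emit:" by a JSON object that holds its "name" and its "arguments", one argument or row to a line. apply_moves: Moves the arm, as the interface text tells. Its arguments: {"type":"object","properties":{"targets":{"type":"array"},"squeeze":{"type":"number"}},"required":["targets"]}

```bash
mkdir -p pics; ls
python3 - <<'E'
from rig import r,eyes,order
import cv2,numpy as np
print(r.observe())
for n in ["side","top","wrist"]:
    f=eyes.grab_frame(n); print(n,f["shot"],f["K"].tolist(),{k:np.round(f[k],4).tolist() for k in f if k in("R","t","tool_from_camera")})
    cv2.imwrite(f"pics/{n}0.png",f["pixels"][:,:,::-1])
E
```

```text
pics
{'time': 0.0, 'qpos': array([-1.41811071e+00,  2.21250317e-01,  1.52760568e+00,  5.68197576e-06,
        1.39467138e+00, -1.26089877e-01]), 'qd': array([ 0.00013934, -0.00111188,  0.00082718, -0.00051844, -0.00028993,
        0.0006156 ]), 'joint_efforts': array([-1.34208976e-04, -4.94613004e+01, -3.87374926e+01,  6.97127706e-02,
        5.73192956e-02, -1.56872379e-04]), 'tool_pos': array([ 0.17189088, -0.60021871,  0.19942517]), 'tcp_rot': array([ 1.00275417,  1.32969409, -1.00050178]), 'contact_force': array([-0.03069769,  0.31337614, -0.08744593]), 'ft_torque': array([-0.03325149, -0.04746971,  0.03485089]), 'width': 0.08692859234283878}
side 1 [[611.3795726582715, 0.0, 322.8613938785477], [0.0, 611.3795726582715, 235.2456479539583], [0.0, 0.0, 1.0]] {'R': [[-0.9652, -0.2614, -0.0005], [-0.1897, 0.7016, -0.6869], [0.1799, -0.6629, -0.7267]], 't': [0.4504, 0.1694, 1.6792]}
top 2 [[624.1832627949966, 0.0, 323.1473846119783], [0.0, 624.1832627949966, 243.5552994212908], [0.0, 0.0, 1.0]] {'R': [[0.0238, -0.9996, -0.0154], [-0.9926, -0.0217, -0.1194], [0.1191, 0.0182, -0.9927]], 't': [0.0044, 0.4885, 1.4734]}
wrist 3 [[374.3626508022345, 0.0, 324.3898383466567], [0.0, 374.3626508022345, 237.779664351027], [0.0, 0.0, 1.0]] {'tool_from_camera': [[-0.0002, -0.2682, 0.9634, -0.1833], [-0.0001, -0.9634, -0.2682, 0.0741], [1.0, -0.0002, 0.0001, 0.0011], [0.0, 0.0, 0.0, 1.0]]}
```

View pics/side0.png

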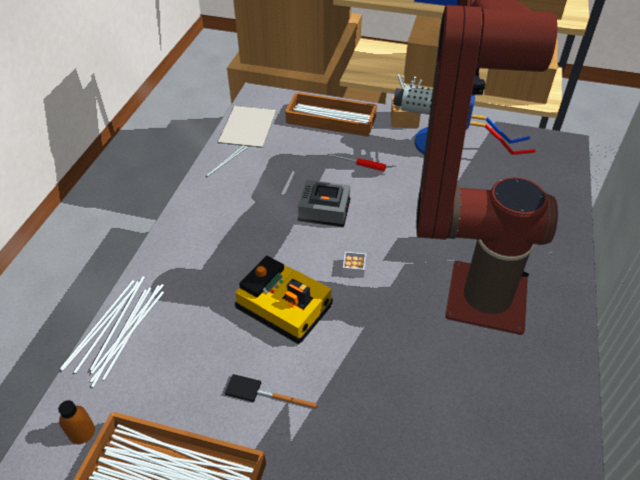

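View pics/top0.png

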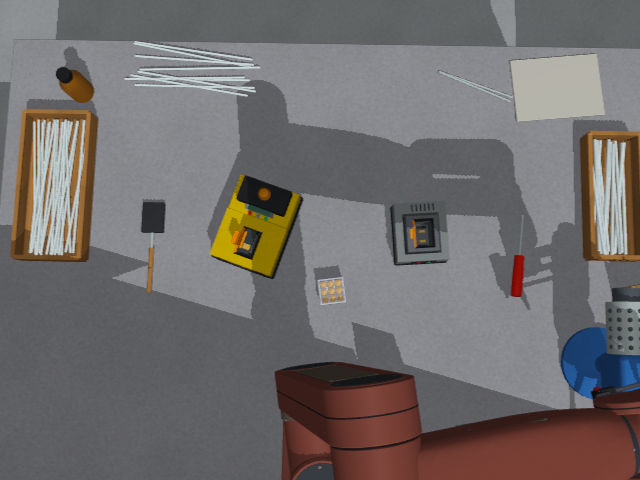

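View pics/wrist0.png

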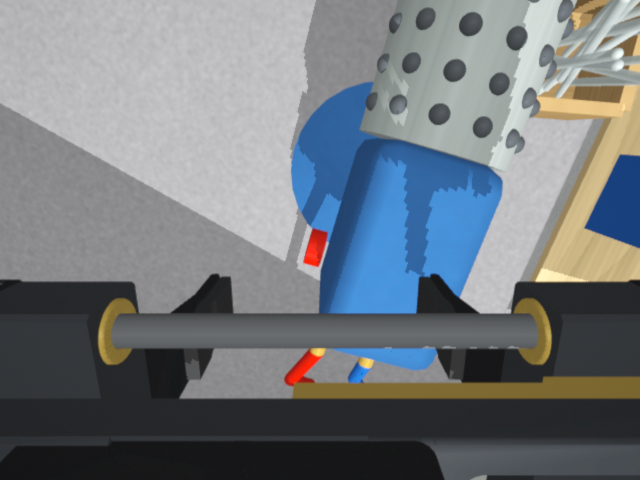

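Run:
```python
from rig import r,eyes,order
import cv2,numpy as np
fs={n:eyes.grab_frame(n) for n in ["top","side"]}
import pickle
for n,f in fs.items():
    m={}
    for k in ["pack","tab","monitor","charger","bay"]:
        for d in eyes.cut_out(k,f)[:2]:
            print(n,k,round(d["conf"],2),d["box"])
            m.setdefault(k,d["mask"])
    f["m"]=m
    for k in ["monitor","charger"]:
        if k in m:
            c=max(cv2.findContours(m[k].astype(np.uint8),0,2)[0],key=cv2.contourArea)
            print(n,k,cv2.minAreaRect(c), cv2.boxPoints(cv2.minAreaRect(c)).tolist())
pickle.dump(fs,open("f0.pkl","wb"))
p=fs["top"]["pixels"][:,:,::-1]
a=cv2.resize(p[165:285,200:310],None,fx=5,fy=5,interpolation=cv2.INTER_CUBIC);cv2.imwrite("pics/topmon.png",a)
a=cv2.resize(p[190:280,375:465],None,fx=6,fy=6,interpolation=cv2.INTER_CUBIC);cv2.imwrite("pics/topch.png",a)
```

```text
top pack 0.61 [232.1, 228.2, 24.7, 28.0]
top pack 0.58 [387.4, 201.1, 65.0, 63.2]
top monitor 0.73 [210.0, 173.4, 95.6, 104.7]
top monitor 0.63 [230.5, 227.0, 28.7, 29.4]
top charger 0.93 [387.5, 201.0, 66.8, 64.6]
top bay 0.65 [392.7, 199.4, 59.2, 65.8]
top monitor ((256.6849365234375, 225.50686645507812), (68.82018280029297, 89.41942596435547), 20.556045532226562) [[208.7671356201172, 255.28768920898438], [240.16439819335938, 171.56167602539062], [304.60272216796875, 195.72604370117188], [273.2054748535156, 279.4520568847656]]
top charger ((419.7568054199219, 232.60897827148438), (62.315914154052734, 56.07807922363281), 86.42366790771484) [[389.82879638671875, 203.26072692871094], [445.79766845703125, 199.76268005371094], [449.684814453125, 261.95721435546875], [393.7159423828125, 265.45526123046875]]
side pack 0.77 [285.1, 278.7, 25.6, 28.7]
side tab 0.71 [287.1, 278.3, 22.3, 33.8]
side tab 0.57 [284.3, 291.6, 15.5, 16.3]
side monitor 0.77 [238.2, 254.6, 95.3, 90.7]
side charger 0.81 [295.1, 180.1, 56.1, 43.0]
side bay 0.95 [294.5, 180.7, 58.1, 45.1]
side bay 0.6 [281.4, 279.8, 29.5, 29.3]
side monitor ((282.2507019042969, 298.5382995605469), (90.47013092041016, 64.65528869628906), 29.93151092529297) [[226.91864013671875, 303.9834899902344], [259.1793212890625, 247.9517364501953], [337.582763671875, 293.0931091308594], [305.32208251953125, 349.1248779296875]]
side charger ((323.90771484375, 203.2384796142578), (49.7379264831543, 41.67566680908203), 7.125016689300537) [[296.64617919921875, 220.83079528808594], [301.8154296875, 179.47694396972656], [351.16925048828125, 185.6461639404297], [346.0, 227.00001525878906]]
```

View pics/topmon.png

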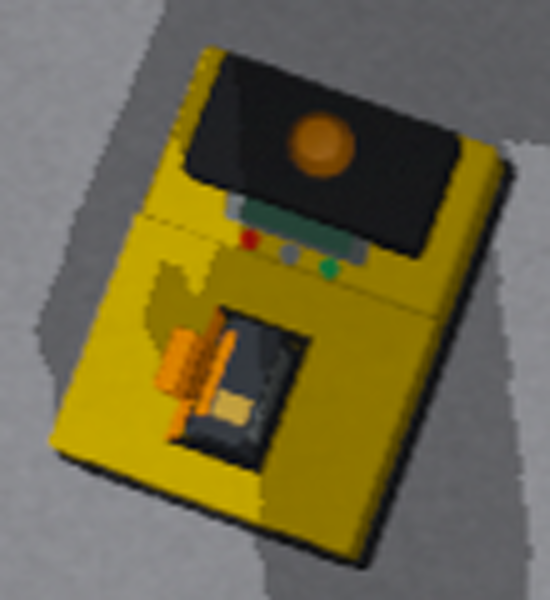

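View pics/topch.png

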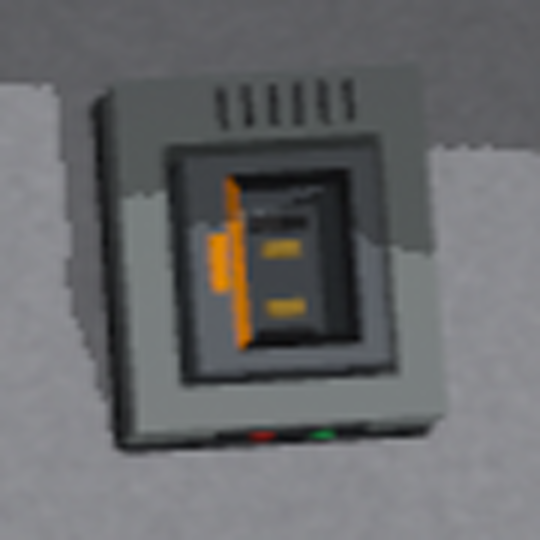

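```bash
cat > h.py <<'E'
import numpy as np,cv2
from scipy.optimize import least_squares
from scipy.spatial.transform import Rotation as Rot
def proj(P,K,R,t):
    c=np.asarray(P)@np.asarray(R).T+t; u=c@np.asarray(K).T; return u[:,:2]/u[:,2:]
def world(L,p):
    L=np.asarray(L,float); c,s=np.cos(p[2]),np.sin(p[2])
    return np.c_[p[0]+c*L[:,0]-s*L[:,1],p[1]+s*L[:,0]+c*L[:,1],L[:,2]]
def fit(L,px,cam,p0):
    f=lambda p:(proj(world(L,p),*cam)-px).ravel()
    s=least_squares(f,p0); return s.x,f(s.x).reshape(-1,2)
def wcam(f,pos,rv):
    T=np.array(f["tool_from_camera"]); Rw=Rot.from_rotvec(rv).as_matrix()
    Rc=Rw@T[:3,:3]; tc=Rw@T[:3,3]+pos
    return f["K"],Rc.T,-Rc.T@tc
E
python3 - <<'E'
import pickle
from h import *
fs=pickle.load(open("f0.pkl","rb"));f=fs["top"];cam=(f["K"],f["R"],f["t"])
z=lambda a,s,o:(np.array(a)+.5)/s-.5+o
px=z([(52,448),(358,560),(500,150),(208,47)],5,[200,165])
L=[(-.055,.075,.0745),(-.055,-.075,.0745),(.15,-.075,.0745),(.15,.075,.0745)]
print(fit(L,px,cam,[.6,.1,-.35]))
px=z([(110,85),(425,65),(443,418),(122,440)],6,[375,190])
L=[(.075,.064,.062),(.075,-.058,.062),(-.065,-.058,.062),(-.065,.064,.062)]
print(fit(L,px,cam,[.6,-.2,.05]))
px=z([(228,178),(350,170),(362,340),(240,350)],6,[375,190])
c=.0395-.005; 
L=[(.0345,.02425,.0745),(.0345,-.02425,.0745),(-.0345,-.02425,.0745),(-.0345,.02425,.0745)]
print(fit(L,px,cam,[.6,-.2,.05]))
from rig import r; s=r.observe(); print(Rot.from_rotvec(s["tcp_rot"]).as_matrix().round(3))
E
```

```text
(array([ 0.47928996,  0.18935062, -0.31782855]), array([[ 0.26777988,  0.67227604],
       [-0.73456419, -0.30025969],
       [ 0.76997724, -0.16261435],
       [-0.29712893, -0.21946615]]))
(array([ 0.51337378, -0.21660063,  0.06471492]), array([[-0.05126625, -0.47185114],
       [-0.99905925,  0.63689321],
       [-0.15551076,  0.65826164],
       [ 1.19658075, -0.8094711 ]]))
(array([ 0.51332095, -0.21937535,  0.08095464]), array([[-0.32312472, -0.43061423],
       [ 0.05952413, -0.31866655],
       [ 0.38136425,  0.59277157],
       [-0.12015924,  0.14618256]]))
[[ 0.     0.961  0.275]
 [-0.     0.275 -0.961]
 [-1.    -0.     0.   ]]
```

Emit:
{"name": "apply_moves", "arguments": {
  "targets": [
    {"x":-0.05,"jaw":1},
    {"x":-0.05,"jaw":1},
    {"y":0.0425,"z":-0.024,"jaw":1},
    {"y":0.0425,"z":-0.024,"jaw":1},
    {"y":0.0425,"z":-0.024,"jaw":1}
  ],
  "squeeze": 16
}}

```text
invalid input
```

Emit:
{"name": "apply_moves", "arguments": {
  "targets": [
    {"y":0.0425,"z":-0.024,"jaw":1},
    {"y":0.0425,"z":-0.024,"jaw":1},
    {"y":0.0425,"z":-0.024,"jaw":1},
    {"y":0.0425,"z":-0.024,"jaw":1},
    {"y":0.0425,"z":-0.024,"jaw":1}
  ]
}}

```text
invalid input
```

Emit:
{"name": "apply_moves", "arguments": {
  "targets": [
    {"y":0.0425,"z":-0.024,"jaw":1},
    {"y":0.0425,"z":-0.024,"jaw":1},
    {"y":0.0425,"z":-0.024,"jaw":1},
    {"wx":-10.5,"jaw":1},
    {"wx":-10.5,"jaw":1}
  ]
}}

```text
invalid input
```

Emit:
{"name": "apply_moves", "arguments": {
  "targets": [
    {"wx":-10.5,"jaw":1},
    {"wx":-10.5,"jaw":1},
    {"wx":-10.5,"jaw":1},
    {"wx":-10.5,"jaw":1},
    {"wx":-10.5,"jaw":1}
  ]
}}

```text
invalid input
```

Emit:
{"name": "apply_moves", "arguments": {
  "targets": [
    {"wx":-10.5,"jaw":1},
    {"wx":-10.5,"jaw":1},
    {"wx":-10.5,"jaw":1},
    {"wx":-10.5,"jaw":1},
    {"wx":-10.5,"jaw":1}
  ]
}}

```text
invalid input
```

Emit:
{"name": "apply_moves", "arguments": {
  "targets": [
    {"wx":-10.5,"jaw":1},
    {"wx":-10.5,"jaw":1},
    {"wx":-10.5,"jaw":1},
    {"wx":-10.2,"x":0.05,"jaw":1},
    {"x":0.05,"jaw":1}
  ]
}}

```text
invalid input
```

Emit:
{"name": "apply_moves", "arguments": {
  "targets": [
    {"wx":0,"wy":0,"wz":0,"x":-0.05,"y":0,"z":0,"jaw":1},
    {"wx":0,"wy":0,"wz":0,"x":-0.05,"y":0,"z":0,"jaw":1},
    {"wx":0,"wy":0,"wz":0,"x":0,"y":0.0425,"z":-0.024,"jaw":1},
    {"wx":0,"wy":0,"wz":0,"x":0,"y":0.0425,"z":-0.024,"jaw":1},
    {"wx":0,"wy":0,"wz":0,"x":0,"y":0.0425,"z":-0.024,"jaw":1}
  ],
  "squeeze": 16
}}

```text
time: 1.38
tool_pos: [0.2756, -0.4956, 0.3007]
tcp_rot: [1.002, 1.328, -1.002]
contact_force: [-0.7, 0.0, 1.1]
width: 0.0872
```

Emit:
{"name": "apply_moves", "arguments": {
  "targets": [
    {"wx":0,"wy":0,"wz":0,"x":0,"y":0.0425,"z":-0.024,"jaw":1},
    {"wx":0,"wy":0,"wz":0,"x":0,"y":0.0425,"z":-0.024,"jaw":1},
    {"wx":0,"wy":0,"wz":0,"x":0,"y":0.0425,"z":-0.024,"jaw":1},
    {"wx":0,"wy":0,"wz":0,"x":0,"y":0.0425,"z":-0.024,"jaw":1},
    {"wx":0,"wy":0,"wz":0,"x":0,"y":0.0425,"z":-0.024,"jaw":1}
  ]
}}

```text
time: 2.0
tool_pos: [0.447, -0.3215, 0.3008]
tcp_rot: [1.001, 1.328, -1.001]
contact_force: [0.5, -0.1, -0.4]
width: 0.0871
```

Emit:
{"name": "apply_moves", "arguments": {
  "targets": [
    {"wx":0,"wy":0,"wz":0,"x":0,"y":0.0425,"z":-0.024,"jaw":1},
    {"wx":0,"wy":0,"wz":0,"x":0,"y":0.0425,"z":-0.024,"jaw":1},
    {"wx":0,"wy":0,"wz":0,"x":0,"y":0.0425,"z":-0.024,"jaw":1},
    {"wx":-10.5,"wy":0,"wz":0,"x":0,"y":0,"z":0,"jaw":1},
    {"wx":-10.5,"wy":0,"wz":0,"x":0,"y":0,"z":0,"jaw":1}
  ]
}}

```text
time: 2.62
tool_pos: [0.5493, -0.2175, 0.3004]
tcp_rot: [0.716, 1.45, -0.716]
contact_force: [-0.3, 0.3, 0.4]
width: 0.0872
```

Emit:
{"name": "apply_moves", "arguments": {
  "targets": [
    {"wx":-10.5,"wy":0,"wz":0,"x":0,"y":0,"z":0,"jaw":1},
    {"wx":-10.5,"wy":0,"wz":0,"x":0,"y":0,"z":0,"jaw":1},
    {"wx":-10.5,"wy":0,"wz":0,"x":0,"y":0,"z":0,"jaw":1},
    {"wx":-10.5,"wy":0,"wz":0,"x":0,"y":0,"z":0,"jaw":1},
    {"wx":-10.5,"wy":0,"wz":0,"x":0,"y":0,"z":0,"jaw":1}
  ]
}}

```text
time: 3.25
tool_pos: [0.5488, -0.2184, 0.3006]
tcp_rot: [0.002, 1.571, -0.002]
contact_force: [-0.4, 0.3, 0.0]
width: 0.0869
```

Emit:
{"name": "apply_moves", "arguments": {
  "targets": [
    {"wx":-10.5,"wy":0,"wz":0,"x":0,"y":0,"z":0,"jaw":1},
    {"wx":-10.5,"wy":0,"wz":0,"x":0,"y":0,"z":0,"jaw":1},
    {"wx":-10.5,"wy":0,"wz":0,"x":0,"y":0,"z":0,"jaw":1},
    {"wx":-10.5,"wy":0,"wz":0,"x":0,"y":0,"z":0,"jaw":1},
    {"wx":-10.5,"wy":0,"wz":0,"x":0,"y":0,"z":0,"jaw":1}
  ]
}}

```text
time: 3.88
tool_pos: [0.5488, -0.2184, 0.3006]
tcp_rot: [-0.713, 1.451, 0.713]
contact_force: [0.4, 0.3, 0.5]
width: 0.087
```

Emit:
{"name": "apply_moves", "arguments": {
  "targets": [
    {"wx":-10.5,"wy":0,"wz":0,"x":0,"y":0,"z":0,"jaw":1},
    {"wx":-10.5,"wy":0,"wz":0,"x":0,"y":0,"z":0,"jaw":1},
    {"wx":-10.5,"wy":0,"wz":0,"x":0.03,"y":0,"z":0,"jaw":1},
    {"wx":-10.2,"wy":0,"wz":0,"x":0.04,"y":0,"z":0,"jaw":1},
    {"wx":0,"wy":0,"wz":0,"x":0.03,"y":0,"z":0,"jaw":1}
  ]
}}

```text
time: 4.5
tool_pos: [0.5483, -0.2181, 0.1988]
tcp_rot: [-1.257, 1.177, 1.259]
contact_force: [0.0, -0.4, -0.3]
width: 0.087
```

Run:
```python
from rig import r,eyes
from h import *
import cv2,pickle
s=r.observe(); f=eyes.grab_frame("wrist"); s2=r.observe()
print(s["time"],s["tool_pos"],s2["tool_pos"],s["qpos"],np.abs(s["qd"]).max()); print(Rot.from_rotvec(s["tcp_rot"]).as_matrix().round(3))
pickle.dump((s,f),open("w1.pkl","wb"))
cv2.imwrite("pics/w1.png",f["pixels"][:,:,::-1])
```

```text
4.5 [ 0.54828501 -0.21810817  0.19884977] [ 0.5462067  -0.21693929  0.19423628] [-5.12221161e-01  1.39807232e-01  1.62151454e+00  1.87680072e-05
  1.38139085e+00 -2.14913787e+00] 0.43418666613238976
[[-0.001 -0.998 -0.066]
 [ 0.001 -0.066  0.998]
 [-1.     0.001  0.001]]
```

View pics/w1.png

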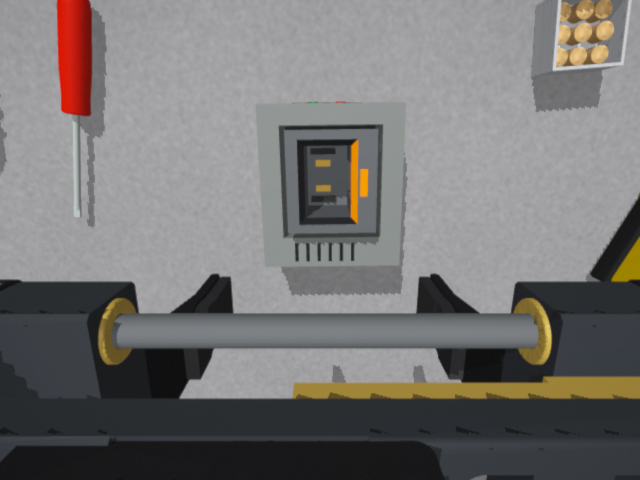

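Emit:
{"name": "apply_moves", "arguments": {
  "targets": [
    {"wx":0,"wy":0,"wz":0,"x":0.03,"y":0,"z":0,"jaw":1},
    {"wx":0,"wy":0,"wz":0,"x":0.025,"y":-0.01,"z":0,"jaw":1},
    {"wx":0,"wy":0,"wz":0,"x":0,"y":0,"z":0,"jaw":1},
    {"wx":0,"wy":0,"wz":0,"x":0,"y":0,"z":0,"jaw":1},
    {"wx":0,"wy":0,"wz":0,"x":0,"y":0,"z":0,"jaw":1}
  ]
}}

```text
time: 5.18
tool_pos: [0.5595, -0.2183, 0.1474]
tcp_rot: [-1.258, 1.178, 1.254]
contact_force: [0.4, 0.0, -0.1]
width: 0.0869
```

Run:
```python
from rig import r,eyes
from h import *
import cv2,pickle
s=r.observe(); f=eyes.grab_frame("wrist"); s2=r.observe()
print(s["time"],s["tool_pos"],s2["tool_pos"],s["qpos"],np.abs(s["qd"]).max()); print(Rot.from_rotvec(s["tcp_rot"]).as_matrix().round(3))
pickle.dump((s,f),open("w2.pkl","wb"))
cv2.imwrite("pics/w2.png",f["pixels"][:,:,::-1])
a=cv2.resize(f["pixels"][40:290,200:450,::-1],None,fx=2.4,fy=2.4,interpolation=cv2.INTER_CUBIC); cv2.imwrite("pics/w2z.png",a)
```

```text
5.175 [ 0.55954303 -0.21827538  0.14743574] [ 0.5594308  -0.21825022  0.14724907] [-5.03148123e-01  2.02503126e-01  1.64921876e+00 -5.86158425e-05
  1.28722812e+00 -2.13803537e+00] 0.004279593160714696
[[ 0.002 -0.998 -0.064]
 [-0.001 -0.064  0.998]
 [-1.    -0.002 -0.001]]
```

View pics/w2.png

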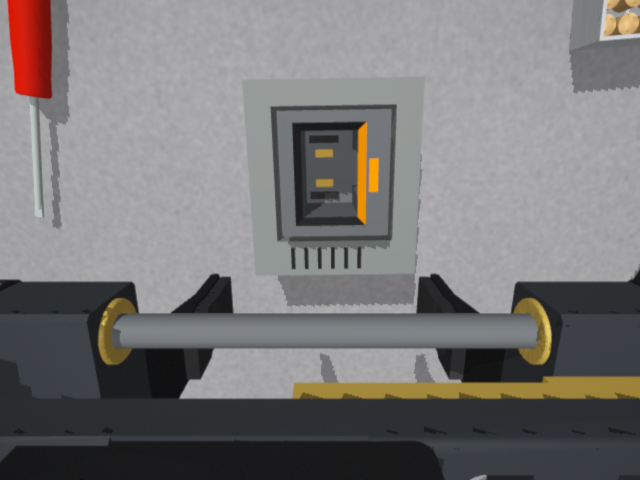

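View pics/w2z.png

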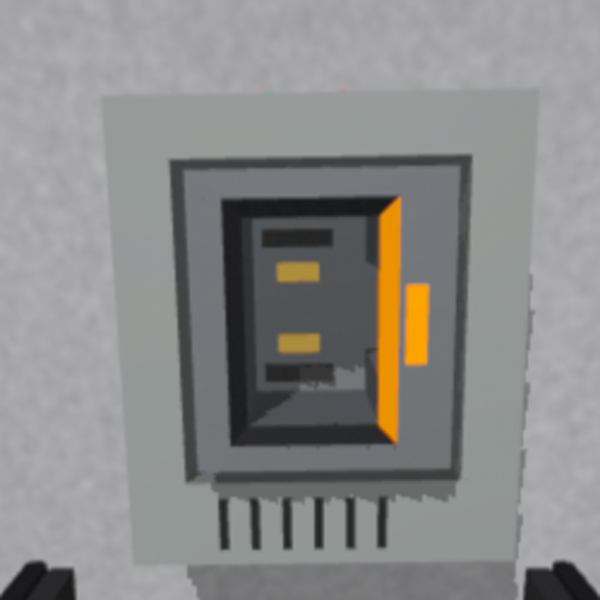

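```bash
cat >> h.py <<'E'
from scipy.ndimage import map_coordinates
def edge(img,a,b,w=3.0,n=40,trim=.12):
    """subpixel line near segment a-b (strongest gradient), returns points on the edge"""
    a=np.array(a,float);b=np.array(b,float);d=(b-a);L=np.hypot(*d);nn=np.array([-d[1],d[0]])/L
    o=np.arange(-w,w+.01,.1);P=[]
    for t in np.linspace(trim,1-trim,n):
        q=a+d*t; xy=q+o[:,None]*nn
        best=None
        g=sum(np.abs(np.gradient(map_coordinates(img[:,:,c].astype(float),[xy[:,1],xy[:,0]],order=1))) for c in range(3))
        g=np.convolve(g,np.ones(9)/9,'same'); g[:5]=0;g[-5:]=0
        k=g.argmax(); P.append(np.r_[(g[max(0,k-6):k+7]*o[max(0,k-6):k+7]).sum()/g[max(0,k-6):k+7].sum(),t])
    P=np.array(P); m=np.median(P[:,0])
    # robust line offset(t)
    s=least_squares(lambda p:p[0]+p[1]*(P[:,1]-.5)-P[:,0],[m,0],loss="soft_l1",f_scale=.15)
    res=np.median(np.abs(s.fun)); 
    f=lambda t:a+d*t+nn*(s.x[0]+s.x[1]*(t-.5))
    return f(0),f(1),res,s.x
def quad(img,c,w=3.0):
    c=np.array(c,float);Ls=[]
    for i in range(4):
        p,q,res,x=edge(img,c[i],c[(i+1)%4],w); Ls.append(np.cross(np.r_[p,1],np.r_[q,1])); print("edge",i,x.round(2),round(res,2))
    out=[]
    for i in range(4):
        h=np.cross(Ls[i-1],Ls[i]); out.append(h[:2]/h[2])
    return np.array(out)
def fitz(L,px,cam,p0):
    def f(p):
        W=world(L,p[:3]); W[:,2]+=p[3]; return (proj(W,*cam)-px).ravel()
    s=least_squares(f,p0,x_scale=[.01,.01,.01,.01]); return s.x,s.fun.reshape(-1,2)
E
python3 - <<'E'
import pickle
from h import *
s,f=pickle.load(open("w2.pkl","rb")); cam=wcam(f,s["tool_pos"],s["tcp_rot"]);img=f["pixels"]
z=lambda a:(np.array(a)+.5)/2.4-.5+[200,40]
q=quad(img,z([(222,200),(401,196),(398,444),(231,446)]));print(q.round(2))
L=np.array([(-.0345,-.02425,0),(-.0345,.02425,0),(.0345,.02425,0),(.0345,-.02425,0)])
x,e=fitz(L,q,cam,[.51,-.217,.065,.0745]); print("cup rim",x.round(4),e.round(2).tolist())
print("fixed z",[ (zz,fit(L+[0,0,zz],q,cam,x[:3])[0].round(4).tolist()) for zz in (.0695,.0745,.0795)])
q=quad(img,z([(103,96),(539,90),(516,560),(134,566)]));print(q.round(2))
L=[(-.065,-.058,.0),(-.065,.064,.0),(.075,.064,.0),(.075,-.058,.0)]
print("shell",*fitz(L,q,cam,[.51,-.217,.065,.062]))
print("shell fixed",fit(np.array(L)+[0,0,.062],q,cam,[.51,-.217,.065]))
E
```

```text
edge 0 [-0.2  -0.05] 0.15
edge 1 [0.25 0.14] 0.3
edge 2 [ 0.11 -0.87] 0.15
edge 3 [-0.41  0.09] 0.19
[[291.84 122.88]
 [366.61 121.16]
 [365.23 224.17]
 [295.51 225.88]]
cup rim [ 0.5145 -0.2185  0.082   0.076 ] [[-0.07, -0.24], [-0.21, 0.07], [-0.05, 0.36], [0.35, -0.17]]
fixed z [(0.0695, [0.5151, -0.2184, 0.0819]), (0.0745, [0.5146, -0.2185, 0.0819]), (0.0795, [0.5142, -0.2186, 0.082])]
edge 0 [-0.83 -0.54] 0.19
edge 1 [-0.62 -2.03] 0.55
edge 2 [0.21 0.6 ] 0.15
edge 3 [-0.55 -0.71] 0.2
[[241.68  79.16]
 [423.93  76.11]
 [416.34 273.12]
 [255.31 275.04]]
shell [ 0.51636483 -0.21813124  0.08307093  0.06156135] [[-0.09898111  0.23194417]
 [ 0.74857257 -0.53458211]
 [-1.37510562 -0.23693921]
 [ 0.62840921  0.58805253]]
shell fixed (array([ 0.51634672, -0.21814323,  0.08307205]), array([[-0.25831447,  0.11107976],
       [ 0.90353205, -0.66263012],
       [-1.2548871 , -0.05359502],
       [ 0.51160052,  0.77512657]]))
```

Emit:
{"name": "apply_moves", "arguments": {
  "targets": [
    {"wx":0,"wy":0,"wz":0,"x":-0.05,"y":0,"z":0,"jaw":1},
    {"wx":0,"wy":0,"wz":0,"x":0,"y":0.0015,"z":0.049,"jaw":1},
    {"wx":0,"wy":0,"wz":0,"x":0,"y":0.0015,"z":0.049,"jaw":1},
    {"wx":0,"wy":0,"wz":0,"x":0,"y":0.0015,"z":0.049,"jaw":1},
    {"wx":0,"wy":0,"wz":0,"x":0,"y":0.0015,"z":0.049,"jaw":1}
  ]
}}

```text
time: 5.85
tool_pos: [0.5403, -0.0213, 0.1967]
tcp_rot: [-1.257, 1.177, 1.254]
contact_force: [1.6, 0.4, -0.5]
width: 0.0871
```

Emit:
{"name": "apply_moves", "arguments": {
  "targets": [
    {"wx":0,"wy":0,"wz":0,"x":0,"y":0.0015,"z":0.049,"jaw":1},
    {"wx":0,"wy":0,"wz":0,"x":0,"y":0.0015,"z":0.049,"jaw":1},
    {"wx":0,"wy":0,"wz":0,"x":0,"y":0.0015,"z":0.049,"jaw":1},
    {"wx":0,"wy":0,"wz":0,"x":0,"y":0.0015,"z":0.049,"jaw":1},
    {"wx":10,"wy":0,"wz":0,"x":0,"y":0,"z":0,"jaw":1}
  ]
}}

```text
time: 6.48
tool_pos: [0.5213, 0.1759, 0.1967]
tcp_rot: [-1.128, 1.257, 1.127]
contact_force: [0.0, -0.9, 0.4]
width: 0.087
```

Emit:
{"name": "apply_moves", "arguments": {
  "targets": [
    {"wx":10,"wy":0,"wz":0,"x":0.02,"y":0,"z":0,"jaw":1},
    {"wx":1.9,"wy":0,"wz":0,"x":0.01,"y":0,"z":0,"jaw":1},
    {"wx":0,"wy":0,"wz":0,"x":0,"y":0,"z":0,"jaw":1},
    {"wx":0,"wy":0,"wz":0,"x":0,"y":0,"z":0,"jaw":1},
    {"wx":0,"wy":0,"wz":0,"x":0,"y":0,"z":0,"jaw":1}
  ]
}}

```text
time: 7.1
tool_pos: [0.5222, 0.1726, 0.1664]
tcp_rot: [-0.973, 1.342, 0.972]
contact_force: [0.2, 0.2, -0.1]
width: 0.0871
```

```bash
cat > snap.py <<'E'
from rig import r,eyes
from h import *
import cv2,pickle,sys
n=sys.argv[1]; cams=sys.argv[2:] or ["wrist"]
s=r.observe(); print(s["time"],s["tool_pos"].round(4),s["qpos"].round(3),np.abs(s["qd"]).max().round(4),s["contact_force"].round(2),s["width"]); print(Rot.from_rotvec(s["tcp_rot"]).as_matrix().round(4))
for c in cams:
    f=eyes.grab_frame(c)
    pickle.dump((s,f),open(f"{n}{c}.pkl","wb"))
    cv2.imwrite(f"pics/{n}{c}.png",f["pixels"][:,:,::-1])
E
python3 snap.py m1
```

```text
7.1 [0.5222 0.1726 0.1664] [ 0.176  0.068  1.762  0.     1.311 -1.078] 0.0039 [ 0.15  0.18 -0.1 ] 0.08708446323741607
[[ 1.300e-03 -9.501e-01  3.121e-01]
 [ 2.000e-04  3.121e-01  9.501e-01]
 [-1.000e+00 -1.100e-03  6.000e-04]]
```

View pics/m1wrist.png

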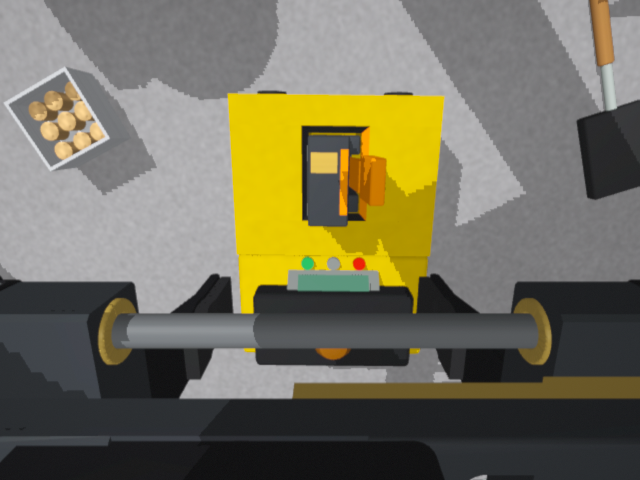

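Run:
```python
import pickle
from h import *
s,f=pickle.load(open("m1wrist.pkl","rb"));
a=cv2.resize(f["pixels"][80:260,220:460,::-1],None,fx=3.3,fy=3.3,interpolation=cv2.INTER_CUBIC); cv2.imwrite("pics/m1z.png",a)
```

```text
(no output)
```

View pics/m1z.png

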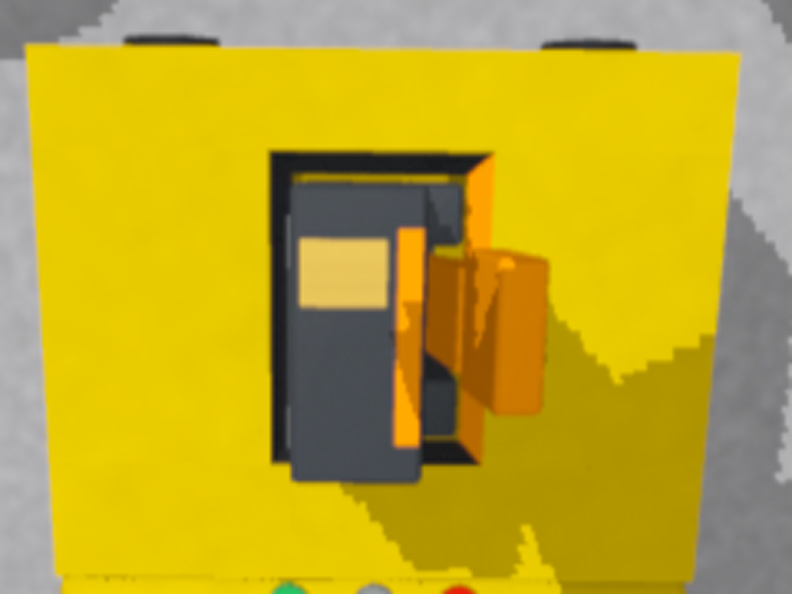

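Run:
```python
import pickle
from h import *
s,f=pickle.load(open("m1wrist.pkl","rb")); cam=wcam(f,s["tool_pos"],s["tcp_rot"]);img=f["pixels"]
z=lambda a:(np.array(a)+.5)/3.3-.5+[220,80]
L=np.array([(-.0345,-.02425,0),(-.0345,.02425,0),(.0345,.02425,0),(.0345,-.02425,0)])
q=quad(img,z([(270,152),(494,153),(480,464),(271,463)]),2.);print(q.round(2))
for px in (q,z([(270,152),(494,153),(480,464),(271,463)])):
    print("well",*[a.round(4).tolist() for a in fitz(L,px,cam,[.48,.189,-.317,.0745])])
    print(" fixz",*[a.round(4).tolist() for a in fit(L+[0,0,.0745],px,cam,[.48,.189,-.317])])
zz=z([(291,184),(425,188),(421,482),(291,482)])
q=quad(img,zz,2.);print(q.round(2),zz.round(2))
L=np.array([(-.028,-.018,0),(-.028,.0075,0),(.028,.0075,0),(.028,-.018,0)])
for px in (q,zz):
    print("pack",*[a.round(4).tolist() for a in fitz(L,px,cam,[.48,.189,-.317,.12])])
    print(" fixz",*[a.round(4).tolist() for a in fit(L+[0,0,.12],px,cam,[.48,.189,-.317])])
```

```text
edge 0 [-0.3   0.08] 0.03
edge 1 [-0.54 -1.03] 0.53
edge 2 [-0.29  0.17] 0.79
edge 3 [-0.11  0.17] 0.02
[[301.44 125.37]
 [369.38 125.75]
 [366.14 220.64]
 [301.57 220.16]]
well [0.4836, 0.1927, -0.3258, 0.0724] [[-0.2552, -0.1327], [0.1703, 0.0741], [-0.2903, 0.0451], [0.3811, 0.0176]]
 fixz [0.4834, 0.1927, -0.3257] [[-0.5195, -0.4634], [0.4438, -0.2532], [-0.0602, 0.4362], [0.1416, 0.4063]]
well [0.4838, 0.1926, -0.3283, 0.0704] [[-0.1295, -0.216], [-0.1539, 0.2435], [0.2121, 0.1646], [0.091, -0.1938]]
 fixz [0.4834, 0.1926, -0.3283] [[-0.6396, -0.8582], [0.3775, -0.3892], [0.6562, 0.9233], [-0.3747, 0.5581]]
edge 0 [-1.17 -0.27] 0.03
edge 1 [0.55 1.23] 0.23
edge 2 [-0.31  1.74] 0.17
edge 3 [-1.14  0.09] 0.02
[[306.74 134.35]
 [348.54 135.32]
 [346.04 226.84]
 [306.65 225.09]] [[307.83 135.41]
 [348.44 136.62]
 [347.23 225.71]
 [307.83 225.71]]
pack [0.4833, 0.1921, -0.3334, 0.1171] [[-0.2343, 0.276], [0.5328, 0.0073], [0.0912, -0.7162], [-0.4094, 0.4135]]
 fixz [0.483, 0.1922, -0.3334] [[-0.506, -0.2649], [0.8229, -0.5248], [0.328, -0.0925], [-0.6657, 1.0305]]
pack [0.4841, 0.1924, -0.3239, 0.1135] [[-0.5545, 0.6082], [0.727, -0.329], [-0.1433, -0.0296], [-0.0405, -0.2683]]
 fixz [0.4834, 0.1926, -0.3238] [[-1.16, -0.5687], [1.3504, -1.4994], [0.3869, 1.3298], [-0.5896, 1.0865]]
```

Emit:
{"name": "apply_moves", "arguments": {
  "targets": [
    {"wx":0.5,"wy":0,"wz":0,"x":0,"y":0.0431,"z":0.0074,"jaw":1},
    {"wx":0,"wy":0,"wz":0,"x":0.02,"y":0,"z":0,"jaw":1},
    {"wx":0,"wy":0,"wz":0,"x":0,"y":0,"z":0,"jaw":1},
    {"wx":0,"wy":0,"wz":0,"x":0,"y":0,"z":0,"jaw":1},
    {"wx":0,"wy":0,"wz":0,"x":0,"y":0,"z":0,"jaw":1}
  ]
}}

```text
time: 7.78
tool_pos: [0.4839, 0.1931, 0.1464]
tcp_rot: [-0.965, 1.345, 0.964]
contact_force: [0.1, 0.3, 0.4]
width: 0.0868
```

```bash
python3 snap.py m2 wrist side top
python3 - <<'E'
import pickle
from h import *
s,f=pickle.load(open("m2side.pkl","rb"))
a=cv2.resize(f["pixels"][200:360,220:360,::-1],None,fx=3.7,fy=3.7,interpolation=cv2.INTER_CUBIC); cv2.imwrite("pics/m2sz.png",a)
E
```

```text
7.775 [0.4839 0.1931 0.1464] [ 0.228  0.016  1.854  0.     1.27  -1.015] 0.0019 [0.09 0.27 0.38] 0.08680348799482931
[[ 1.300e-03 -9.469e-01  3.214e-01]
 [ 3.000e-04  3.214e-01  9.469e-01]
 [-1.000e+00 -1.200e-03  7.000e-04]]
```

View pics/m2wrist.png

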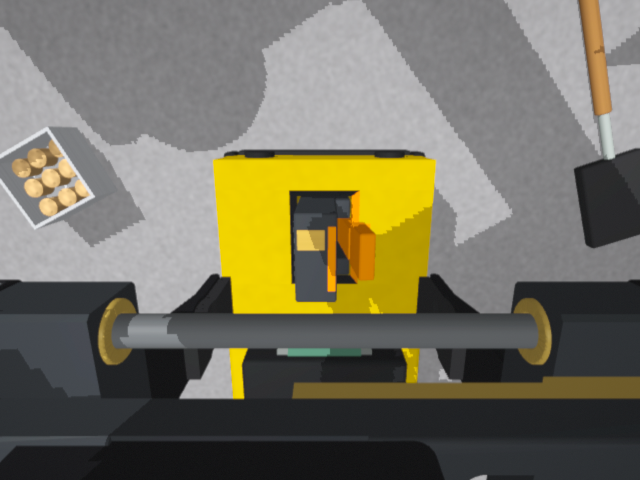

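View pics/m2sz.png

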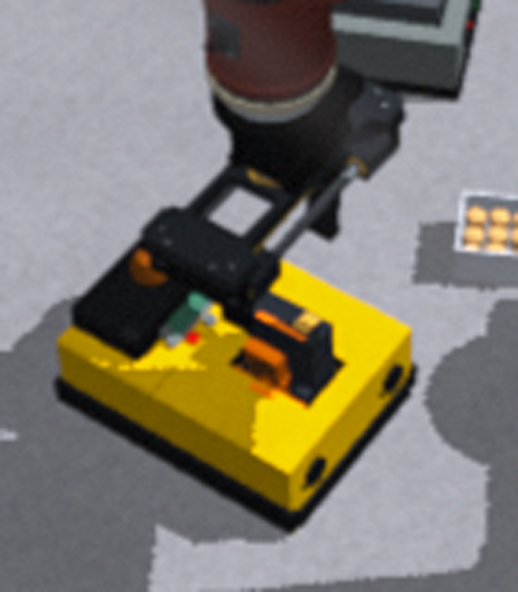

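Emit:
{"name": "apply_moves", "arguments": {
  "targets": [
    {"wx":0,"wy":0,"wz":0,"x":0.02,"y":0,"z":0,"jaw":1},
    {"wx":0,"wy":0,"wz":0,"x":0.02,"y":0,"z":0,"jaw":1},
    {"wx":0,"wy":0,"wz":0,"x":0.013,"y":0,"z":0,"jaw":1},
    {"wx":0,"wy":0,"wz":0,"x":0.01,"y":0,"z":0,"jaw":1},
    {"wx":0,"wy":0,"wz":0,"x":0,"y":0,"z":0,"jaw":1}
  ]
}}

```text
time: 8.55
tool_pos: [0.4826, 0.1931, 0.0819]
tcp_rot: [-0.965, 1.348, 0.966]
contact_force: [0.3, 0.2, -0.1]
width: 0.0867
```

Emit:
{"name": "apply_moves", "arguments": {
  "targets": [
    {"wx":0,"wy":0,"wz":0,"x":0,"y":0,"z":0,"jaw":0.85},
    {"wx":0,"wy":0,"wz":0,"x":0,"y":0,"z":0,"jaw":0.75},
    {"wx":0,"wy":0,"wz":0,"x":0,"y":0,"z":0,"jaw":0.65},
    {"wx":0,"wy":0,"wz":0,"x":0,"y":0,"z":0,"jaw":0.57},
    {"wx":0,"wy":0,"wz":0,"x":0,"y":0,"z":0,"jaw":0.5}
  ]
}}

```text
time: 9.18
tool_pos: [0.4835, 0.1936, 0.083]
tcp_rot: [-0.965, 1.345, 0.965]
contact_force: [0.6, 2.0, 1.0]
width: 0.0475
```

Emit:
{"name": "apply_moves", "arguments": {
  "targets": [
    {"wx":0,"wy":0,"wz":0,"x":0,"y":0,"z":0,"jaw":0.47},
    {"wx":0,"wy":0,"wz":0,"x":0,"y":0,"z":0,"jaw":0.44},
    {"wx":0,"wy":0,"wz":0,"x":0,"y":0,"z":0,"jaw":0.38},
    {"wx":0,"wy":0,"wz":0,"x":0,"y":0,"z":0,"jaw":0.3},
    {"wx":0,"wy":0,"wz":0,"x":0,"y":0,"z":0,"jaw":0.3}
  ],
  "squeeze": 16
}}

```text
time: 9.8
tool_pos: [0.483, 0.1928, 0.0825]
tcp_rot: [-0.965, 1.347, 0.965]
contact_force: [-0.3, -2.1, 2.7]
width: 0.0349
```

```bash
python3 snap.py g1 wrist side
python3 - <<'E'
from rig import r
s=r.observe();print(s["ft_torque"])
E
```

```text
9.8 [0.483  0.1928 0.0825] [ 2.290e-01  9.000e-02  1.906e+00 -1.000e-03  1.145e+00 -1.015e+00] 0.0017 [-0.31 -2.09  2.66] 0.03494692782904131
[[-3.000e-04 -9.471e-01  3.211e-01]
 [-6.000e-04  3.211e-01  9.471e-01]
 [-1.000e+00  1.000e-04 -6.000e-04]]
[-0.31203214 -0.10663954 -0.03694891]
```

View pics/g1wrist.png

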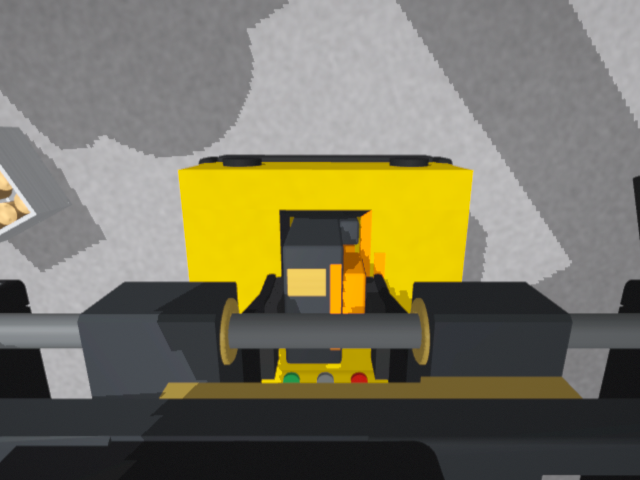

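Emit:
{"name": "apply_moves", "arguments": {
  "targets": [
    {"wx":0,"wy":0,"wz":0,"x":-0.002,"y":0,"z":0,"jaw":0.3},
    {"wx":0,"wy":0,"wz":0,"x":-0.002,"y":0,"z":0,"jaw":0.3},
    {"wx":0,"wy":0,"wz":0,"x":-0.002,"y":0,"z":0,"jaw":0.3},
    {"wx":0,"wy":0,"wz":0,"x":-0.002,"y":0,"z":0,"jaw":0.3},
    {"wx":0,"wy":0,"wz":0,"x":0,"y":0,"z":0,"jaw":0.3}
  ]
}}

```text
time: 10.52
tool_pos: [0.4828, 0.1933, 0.0904]
tcp_rot: [-0.965, 1.346, 0.965]
contact_force: [0.3, -0.2, -1.8]
width: 0.035
```

```bash
python3 snap.py g2 wrist
```

```text
10.525 [0.4828 0.1933 0.0904] [ 0.229  0.08   1.901  0.     1.161 -1.015] 0.0031 [ 0.25 -0.25 -1.78] 0.0350380883789677
[[-3.000e-04 -9.471e-01  3.210e-01]
 [ 1.000e-04  3.210e-01  9.471e-01]
 [-1.000e+00  4.000e-04  0.000e+00]]
```

View pics/g2wrist.png

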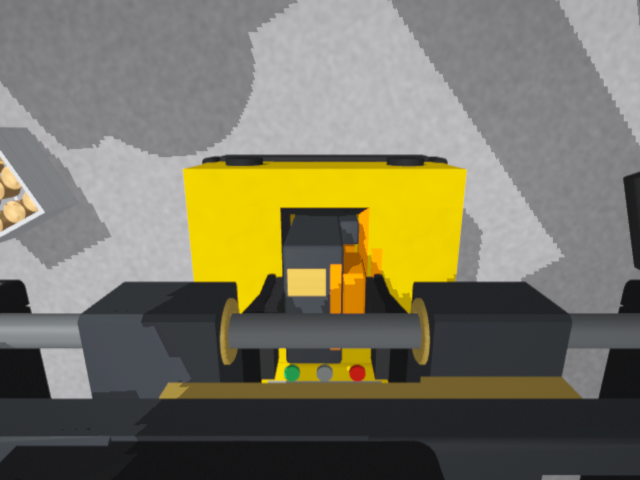

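Emit:
{"name": "apply_moves", "arguments": {
  "targets": [
    {"wx":0,"wy":0,"wz":0,"x":-0.01,"y":0,"z":0,"jaw":0.3},
    {"wx":0,"wy":0,"wz":0,"x":-0.015,"y":0,"z":0,"jaw":0.3},
    {"wx":0,"wy":0,"wz":0,"x":-0.015,"y":0,"z":0,"jaw":0.3},
    {"wx":0,"wy":0,"wz":0,"x":-0.02,"y":0,"z":0,"jaw":0.3},
    {"wx":0,"wy":0,"wz":0,"x":-0.02,"y":0,"z":0,"jaw":0.3}
  ]
}}

```text
time: 11.2
tool_pos: [0.4834, 0.1933, 0.1724]
tcp_rot: [-0.965, 1.345, 0.965]
contact_force: [-0.3, 0.3, -0.8]
width: 0.035
```

Emit:
{"name": "apply_moves", "arguments": {
  "targets": [
    {"wx":0,"wy":0,"wz":0,"x":-0.02,"y":0,"z":0,"jaw":0.3},
    {"wx":0,"wy":0,"wz":0,"x":-0.02,"y":0,"z":0,"jaw":0.3},
    {"wx":0,"wy":0,"wz":0,"x":0,"y":0,"z":0,"jaw":0.3},
    {"wx":0,"wy":0,"wz":0,"x":0,"y":0,"z":0,"jaw":0.3},
    {"wx":0,"wy":0,"wz":0,"x":0,"y":0,"z":0,"jaw":0.3}
  ]
}}

```text
time: 11.82
tool_pos: [0.4824, 0.193, 0.2095]
tcp_rot: [-0.965, 1.348, 0.966]
contact_force: [0.2, -0.2, -2.5]
width: 0.0349
```

```bash
python3 snap.py g3 wrist side
python3 - <<'E'
import pickle
from h import *
s,f=pickle.load(open("g3side.pkl","rb"))
a=cv2.resize(f["pixels"][180:360,220:370,::-1],None,fx=3.3,fy=3.3,interpolation=cv2.INTER_CUBIC); cv2.imwrite("pics/g3sz.png",a)
E
```

```text
11.825 [0.4824 0.193  0.2095] [ 0.229 -0.038  1.786  0.     1.395 -1.015] 0.0022 [ 0.19 -0.21 -2.55] 0.03488856321691618
[[-1.800e-03 -9.471e-01  3.211e-01]
 [-4.000e-04  3.211e-01  9.471e-01]
 [-1.000e+00  1.600e-03 -9.000e-04]]
```

View pics/g3wrist.png

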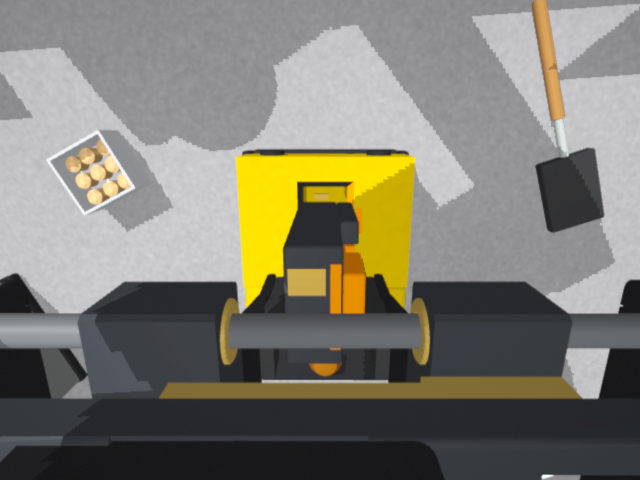

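View pics/g3sz.png

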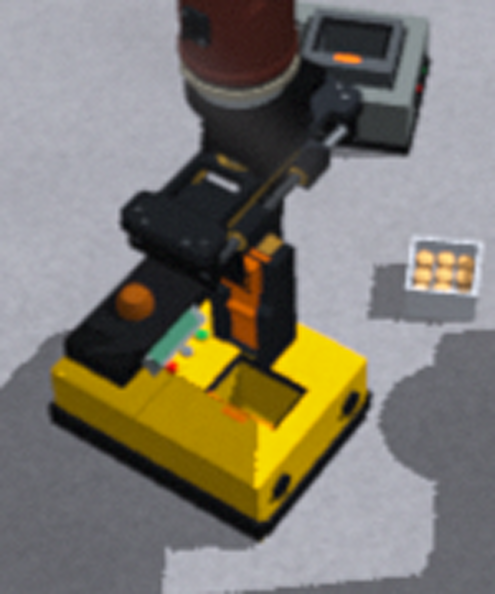

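Run:
```python
import pickle
from h import *
s,f=pickle.load(open("g3wrist.pkl","rb"))
a=cv2.resize(f["pixels"][190:340,250:410,::-1],None,fx=4,fy=4,interpolation=cv2.INTER_CUBIC); cv2.imwrite("pics/g3wz.png",a)
T=np.array(f["tool_from_camera"]); Rc=T[:3,:3].T; tc=-Rc@T[:3,3]
# pack->tool: pack x=-tool y, pack y=tool z, pack z=-tool x
P=np.array([(-.028,-.018,.106),(-.028,.0075,.106),(-.028,-.018,0),(-.028,.018,0),(-.028,.0075,.06),(.028,-.018,.106),(.028,.0075,.106)])
t=np.c_[.0685-P[:,2],-P[:,0],P[:,1]-.0005]
u=proj(t,f["K"],Rc,tc); print(u.round(1).tolist()); print(((u-[250,190]+.5)*4-.5).round(0).tolist())
```

```text
[[280.0, 245.9], [342.7, 245.9], [297.9, 200.8], [350.8, 200.8], [338.6, 220.6], [284.0, 365.9], [341.1, 365.9]]
[[121.0, 225.0], [372.0, 225.0], [193.0, 45.0], [405.0, 45.0], [356.0, 124.0], [137.0, 705.0], [366.0, 705.0]]
```

View pics/g3wz.png

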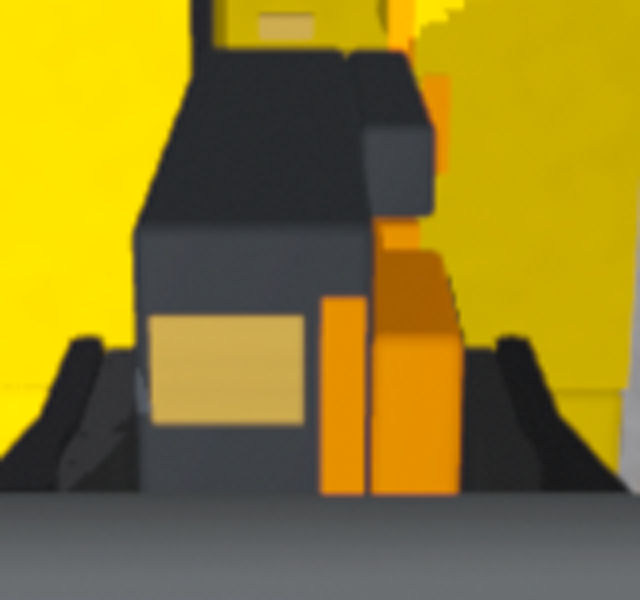

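Emit:
{"name": "apply_moves", "arguments": {
  "targets": [
    {"wx":0,"wy":0,"wz":0,"x":0,"y":-0.0163,"z":-0.038,"jaw":0.3},
    {"wx":0,"wy":0,"wz":0,"x":0,"y":-0.0163,"z":-0.038,"jaw":0.3},
    {"wx":0,"wy":0,"wz":0,"x":0,"y":-0.0163,"z":-0.038,"jaw":0.3},
    {"wx":0,"wy":0,"wz":0,"x":0,"y":-0.0163,"z":-0.038,"jaw":0.3},
    {"wx":0,"wy":0,"wz":0,"x":0,"y":-0.0163,"z":-0.038,"jaw":0.3}
  ]
}}

```text
time: 12.55
tool_pos: [0.499, -0.0142, 0.2101]
tcp_rot: [-0.965, 1.347, 0.966]
contact_force: [0.2, -0.4, -1.8]
width: 0.0355
```

Emit:
{"name": "apply_moves", "arguments": {
  "targets": [
    {"wx":0,"wy":0,"wz":0,"x":0,"y":-0.0163,"z":-0.038,"jaw":0.3},
    {"wx":0,"wy":0,"wz":0,"x":0,"y":-0.0163,"z":-0.038,"jaw":0.3},
    {"wx":0,"wy":0,"wz":0,"x":0,"y":-0.0163,"z":-0.038,"jaw":0.3},
    {"wx":0,"wy":0,"wz":0,"x":0,"y":-0.0163,"z":-0.038,"jaw":0.3},
    {"wx":0,"wy":0,"wz":0,"x":0,"y":-0.0163,"z":-0.038,"jaw":0.3}
  ]
}}

```text
time: 13.18
tool_pos: [0.5152, -0.2203, 0.2099]
tcp_rot: [-0.964, 1.347, 0.966]
contact_force: [1.3, 0.6, -1.4]
width: 0.0352
```

Emit:
{"name": "apply_moves", "arguments": {
  "targets": [
    {"wx":-7.8,"wy":0,"wz":0,"x":0,"y":0,"z":0,"jaw":0.3},
    {"wx":-7.8,"wy":0,"wz":0,"x":0,"y":0,"z":0,"jaw":0.3},
    {"wx":-7.8,"wy":0,"wz":0,"x":0,"y":0,"z":0,"jaw":0.3},
    {"wx":0,"wy":0,"wz":0,"x":0.03,"y":0,"z":0,"jaw":0.3},
    {"wx":0,"wy":0,"wz":0,"x":0,"y":0,"z":0,"jaw":0.3}
  ]
}}

```text
time: 13.8
tool_pos: [0.5134, -0.2179, 0.1775]
tcp_rot: [-1.264, 1.171, 1.274]
contact_force: [-0.7, 0.3, -1.5]
width: 0.0354
```

Emit:
{"name": "apply_moves", "arguments": {
  "targets": [
    {"wx":0,"wy":0,"wz":0,"x":0,"y":0,"z":0,"jaw":0.3},
    {"wx":0,"wy":0,"wz":0,"x":0,"y":0,"z":0,"jaw":0.3},
    {"wx":0,"wy":0,"wz":0,"x":0,"y":0,"z":0,"jaw":0.3},
    {"wx":0,"wy":0,"wz":0,"x":0,"y":0,"z":0,"jaw":0.3},
    {"wx":0,"wy":0,"wz":0,"x":0,"y":0,"z":0,"jaw":0.3}
  ]
}}

```text
time: 14.42
tool_pos: [0.5155, -0.2191, 0.1807]
tcp_rot: [-1.269, 1.169, 1.269]
contact_force: [1.1, -0.8, -2.3]
width: 0.0349
```

```bash
python3 snap.py c1 wrist side top
```

```text
14.425 [ 0.5155 -0.2191  0.1807] [-0.543  0.081  1.72  -0.     1.34  -2.195] 0.0025 [ 1.06 -0.81 -2.27] 0.034915705335014695
[[ 2.000e-04 -9.967e-01 -8.140e-02]
 [-1.000e-04 -8.140e-02  9.967e-01]
 [-1.000e+00 -2.000e-04 -2.000e-04]]
```

View pics/c1wrist.png

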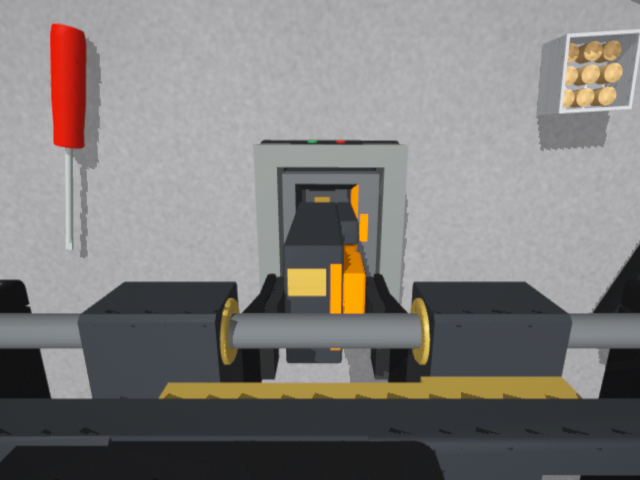

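Run:
```python
import pickle
from h import *
from rig import r
print(r.observe()["tool_pos"])
s,f=pickle.load(open("c1wrist.pkl","rb"))
a=cv2.resize(f["pixels"][130:280,250:410,::-1],None,fx=4,fy=4,interpolation=cv2.INTER_CUBIC)
cam=wcam(f,s["tool_pos"],s["tcp_rot"])
L=np.array([(-.0345,-.02425,0),(-.0345,.02425,0),(.0345,.02425,0),(.0345,-.02425,0)])
for z,c in((.0745,(0,255,0)),(.0775,(255,0,255))):
    u=proj(world(L+[0,0,z],[.5146,-.2185,.082]),*cam); v=((u-[250,130]+.5)*4-.5); cv2.polylines(a,[v.round().astype(int)],True,c,1)
cv2.imwrite("pics/c1wz.png",a)
s,f=pickle.load(open("c1side.pkl","rb"))
a=cv2.resize(f["pixels"][120:250,270:400,::-1],None,fx=4,fy=4,interpolation=cv2.INTER_CUBIC);cv2.imwrite("pics/c1sz.png",a)
```

```text
[ 0.51541269 -0.21902456  0.18053153]
```

View pics/c1wz.png

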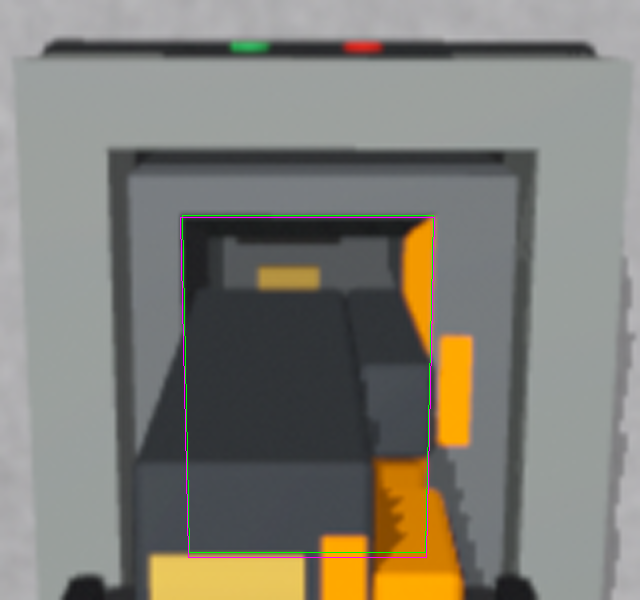

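View pics/c1sz.png

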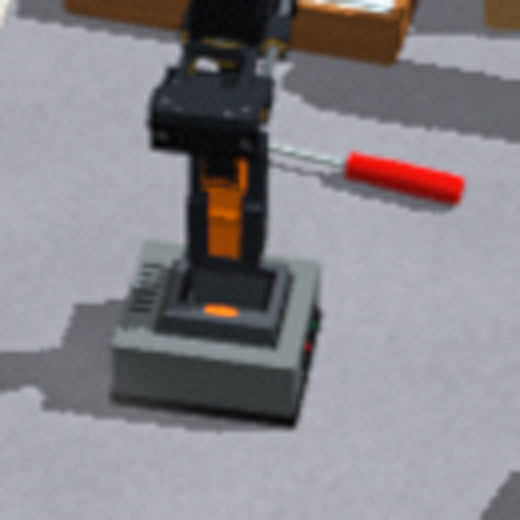

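Emit:
{"name": "apply_moves", "arguments": {
  "targets": [
    {"wx":0,"wy":0,"wz":0,"x":0.012,"y":0.0008,"z":0,"jaw":0.3},
    {"wx":0,"wy":0,"wz":0,"x":0.012,"y":0,"z":0,"jaw":0.3},
    {"wx":0,"wy":0,"wz":0,"x":0.008,"y":0,"z":0,"jaw":0.3},
    {"wx":0,"wy":0,"wz":0,"x":0.006,"y":0,"z":0,"jaw":0.3},
    {"wx":0,"wy":0,"wz":0,"x":0.004,"y":0,"z":0,"jaw":0.3}
  ]
}}

```text
time: 15.2
tool_pos: [0.5146, -0.2191, 0.1381]
tcp_rot: [-1.269, 1.17, 1.269]
contact_force: [-0.7, 0.1, -1.0]
width: 0.035
```

```bash
python3 snap.py c2 wrist side
```

```text
15.2 [ 0.5146 -0.2191  0.1381] [-0.543  0.118  1.763  0.     1.261 -2.196] 0.0571 [-0.71  0.05 -1.  ] 0.034954136806515816
[[-3.000e-04 -9.967e-01 -8.150e-02]
 [ 2.000e-04 -8.150e-02  9.967e-01]
 [-1.000e+00  3.000e-04  2.000e-04]]
```

View pics/c2wrist.png

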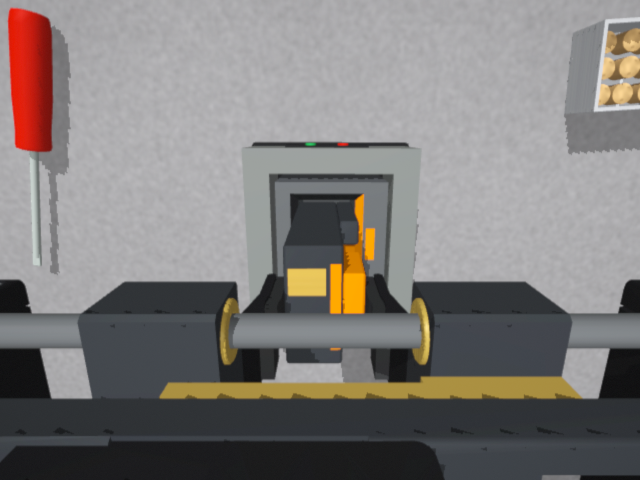

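Pack bottom has entered the cup mouth without contact (mouth at cols 291–365, rows 194+, pack inside it). Continue down gently.

Emit:
{"name": "apply_moves", "arguments": {
  "targets": [
    {"wx":0,"wy":0,"wz":0,"x":0.004,"y":0,"z":0,"jaw":0.3},
    {"wx":0,"wy":0,"wz":0,"x":0.004,"y":0,"z":0,"jaw":0.3},
    {"wx":0,"wy":0,"wz":0,"x":0.004,"y":0,"z":0,"jaw":0.3},
    {"wx":0,"wy":0,"wz":0,"x":0.003,"y":0,"z":0,"jaw":0.3},
    {"wx":0,"wy":0,"wz":0,"x":0.001,"y":0,"z":0,"jaw":0.3}
  ]
}}

```text
time: 15.92
tool_pos: [0.5145, -0.2191, 0.1222]
tcp_rot: [-1.269, 1.17, 1.269]
contact_force: [0.7, 1.0, -1.9]
width: 0.0347
```

Emit:
{"name": "apply_moves", "arguments": {
  "targets": [
    {"wx":0,"wy":0,"wz":0,"x":0.005,"y":0,"z":0,"jaw":0.3},
    {"wx":0,"wy":0,"wz":0,"x":0.005,"y":0,"z":0,"jaw":0.3},
    {"wx":0,"wy":0,"wz":0,"x":0.005,"y":0,"z":0,"jaw":0.3},
    {"wx":0,"wy":0,"wz":0,"x":0.003,"y":0,"z":0,"jaw":0.3},
    {"wx":0,"wy":0,"wz":0,"x":0.001,"y":0,"z":0,"jaw":0.3}
  ]
}}

```text
time: 16.55
tool_pos: [0.5145, -0.2191, 0.1032]
tcp_rot: [-1.269, 1.17, 1.269]
contact_force: [0.3, 0.2, -1.6]
width: 0.0351
```

Emit:
{"name": "apply_moves", "arguments": {
  "targets": [
    {"wx":0,"wy":0,"wz":0,"x":0.004,"y":0,"z":0,"jaw":0.3},
    {"wx":0,"wy":0,"wz":0,"x":0.004,"y":0,"z":0,"jaw":0.3},
    {"wx":0,"wy":0,"wz":0,"x":0.003,"y":0,"z":0,"jaw":0.3},
    {"wx":0,"wy":0,"wz":0,"x":0.001,"y":0,"z":0,"jaw":0.3},
    {"wx":0,"wy":0,"wz":0,"x":0,"y":0,"z":0,"jaw":0.3}
  ]
}}

```text
time: 17.18
tool_pos: [0.5146, -0.2191, 0.0915]
tcp_rot: [-1.269, 1.17, 1.269]
contact_force: [-0.1, -0.4, -2.1]
width: 0.035
```

```bash
python3 snap.py c3 wrist
```

```text
17.175 [ 0.5146 -0.2191  0.0915] [-0.544  0.169  1.8   -0.     1.173 -2.196] 0.0042 [-0.15 -0.44 -2.05] 0.03495007041209521
[[-1.000e-04 -9.967e-01 -8.150e-02]
 [ 0.000e+00 -8.150e-02  9.967e-01]
 [-1.000e+00  1.000e-04  0.000e+00]]
```

View pics/c3wrist.png

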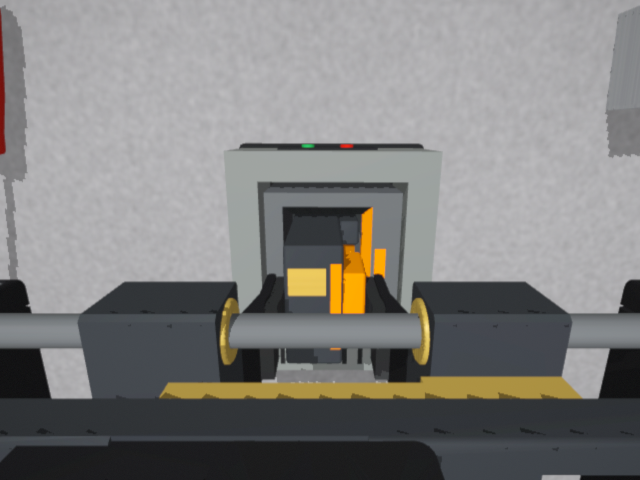

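Emit:
{"name": "apply_moves", "arguments": {
  "targets": [
    {"wx":0,"wy":0,"wz":0,"x":0.001,"y":0,"z":0,"jaw":0.3},
    {"wx":0,"wy":0,"wz":0,"x":0.001,"y":0,"z":0,"jaw":0.3},
    {"wx":0,"wy":0,"wz":0,"x":0.001,"y":0,"z":0,"jaw":0.3},
    {"wx":0,"wy":0,"wz":0,"x":0,"y":0,"z":0,"jaw":0.3},
    {"wx":0,"wy":0,"wz":0,"x":0,"y":0,"z":0,"jaw":0.3}
  ]
}}

```text
time: 17.85
tool_pos: [0.5148, -0.2192, 0.0888]
tcp_rot: [-1.269, 1.169, 1.269]
contact_force: [0.8, 0.9, 1.8]
width: 0.035
```

Emit:
{"name": "apply_moves", "arguments": {
  "targets": [
    {"wx":0,"wy":0,"wz":0,"x":0.001,"y":0,"z":0,"jaw":0.3},
    {"wx":0,"wy":0,"wz":0,"x":0.001,"y":0,"z":0,"jaw":0.3},
    {"wx":0,"wy":0,"wz":0,"x":0,"y":0,"z":0,"jaw":0.3},
    {"wx":0,"wy":0,"wz":0,"x":0,"y":0,"z":0,"jaw":0.3},
    {"wx":0,"wy":0,"wz":0,"x":0,"y":0,"z":0,"jaw":0.3}
  ]
}}

```text
time: 18.48
tool_pos: [0.5147, -0.2192, 0.0866]
tcp_rot: [-1.269, 1.169, 1.269]
contact_force: [0.3, -0.3, 2.2]
width: 0.0355
```

Emit:
{"name": "apply_moves", "arguments": {
  "targets": [
    {"wx":0,"wy":0,"wz":0,"x":0.001,"y":0,"z":0,"jaw":0.3},
    {"wx":0,"wy":0,"wz":0,"x":0,"y":0,"z":0,"jaw":0.3},
    {"wx":0,"wy":0,"wz":0,"x":0,"y":0,"z":0,"jaw":0.3},
    {"wx":0,"wy":0,"wz":0,"x":0,"y":0,"z":0,"jaw":0.3},
    {"wx":0,"wy":0,"wz":0,"x":0,"y":0,"z":0,"jaw":0.3}
  ]
}}

```text
time: 19.1
tool_pos: [0.5147, -0.2192, 0.0856]
tcp_rot: [-1.269, 1.17, 1.269]
contact_force: [0.8, 0.6, 2.8]
width: 0.035
```

```bash
cat > fz.py <<'E'
from rig import r,eyes
import numpy as np
a=[]
for i in range(3):
    s=r.observe(); a.append(np.r_[s["contact_force"],s["tool_pos"],s["width"]]); eyes.grab_frame("side")
print(s["time"],np.mean(a,0).round(4),np.std(a,0).round(4))
E
python3 fz.py
```

```text
19.2 [ 1.2342  0.4852  3.0414  0.5147 -0.2192  0.0856  0.0349] [4.265e-01 2.331e-01 2.362e-01 0.000e+00 0.000e+00 0.000e+00 2.000e-04]
```

Emit:
{"name": "apply_moves", "arguments": {
  "targets": [
    {"wx":0,"wy":0,"wz":0,"x":0.0006,"y":0,"z":0,"jaw":0.3},
    {"wx":0,"wy":0,"wz":0,"x":0,"y":0,"z":0,"jaw":0.3},
    {"wx":0,"wy":0,"wz":0,"x":0,"y":0,"z":0,"jaw":0.3},
    {"wx":0,"wy":0,"wz":0,"x":0,"y":0,"z":0,"jaw":0.3},
    {"wx":0,"wy":0,"wz":0,"x":0,"y":0,"z":0,"jaw":0.3}
  ]
}}

```text
time: 19.88
tool_pos: [0.5147, -0.2192, 0.085]
tcp_rot: [-1.269, 1.169, 1.269]
contact_force: [1.2, 0.1, 3.5]
width: 0.0355
```

```bash
python3 fz.py
```

```text
19.975 [ 1.5175  0.0866  3.8186  0.5147 -0.2192  0.085   0.0352] [1.902e-01 5.510e-02 2.960e-01 0.000e+00 0.000e+00 0.000e+00 2.000e-04]
```

Emit:
{"name": "apply_moves", "arguments": {
  "targets": [
    {"wx":0,"wy":0,"wz":0,"x":0.0004,"y":0,"z":0,"jaw":0.3},
    {"wx":0,"wy":0,"wz":0,"x":0,"y":0,"z":0,"jaw":1},
    {"wx":0,"wy":0,"wz":0,"x":0,"y":0,"z":0,"jaw":1},
    {"wx":0,"wy":0,"wz":0,"x":0,"y":0,"z":0,"jaw":1},
    {"wx":0,"wy":0,"wz":0,"x":0,"y":0,"z":0,"jaw":1}
  ]
}}

```text
time: 20.65
tool_pos: [0.5142, -0.2192, 0.0841]
tcp_rot: [-1.269, 1.17, 1.27]
contact_force: [-0.4, 0.7, 0.2]
width: 0.0674
```

```bash
python3 snap.py d1 wrist side
python3 - <<'E'
import pickle
from h import *
s,f=pickle.load(open("d1wrist.pkl","rb"))
a=cv2.resize(f["pixels"][190:390,240:420,::-1],None,fx=3,fy=3,interpolation=cv2.INTER_CUBIC);cv2.imwrite("pics/d1wz.png",a)
E
```

```text
20.65 [ 0.5142 -0.2192  0.0841] [-5.440e-01  1.780e-01  1.805e+00 -1.000e-03  1.159e+00 -2.196e+00] 0.0045 [-0.45  0.71  0.25] 0.06735588120612622
[[-9.000e-04 -9.967e-01 -8.160e-02]
 [-1.000e-04 -8.160e-02  9.967e-01]
 [-1.000e+00  9.000e-04  0.000e+00]]
```

View pics/d1wz.png

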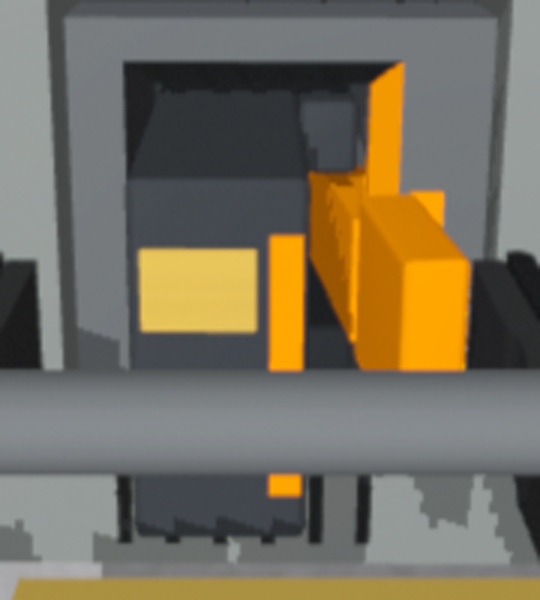

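Emit:
{"name": "apply_moves", "arguments": {
  "targets": [
    {"wx":0,"wy":0,"wz":0,"x":0,"y":0,"z":0,"jaw":1},
    {"wx":0,"wy":0,"wz":0,"x":0,"y":0,"z":0,"jaw":1},
    {"wx":0,"wy":0,"wz":0,"x":-0.01,"y":0,"z":0,"jaw":1},
    {"wx":0,"wy":0,"wz":0,"x":-0.02,"y":0,"z":0,"jaw":1},
    {"wx":0,"wy":0,"wz":0,"x":-0.03,"y":0,"z":0,"jaw":1}
  ]
}}

```text
time: 21.38
tool_pos: [0.5141, -0.2188, 0.145]
tcp_rot: [-1.268, 1.17, 1.27]
contact_force: [1.0, 0.4, 0.3]
width: 0.0868
```

Emit:
{"name": "apply_moves", "arguments": {
  "targets": [
    {"wx":0,"wy":0,"wz":0,"x":-0.03,"y":-0.02,"z":0,"jaw":1},
    {"wx":0,"wy":0,"wz":0,"x":0,"y":-0.03,"z":0,"jaw":1},
    {"wx":0,"wy":0,"wz":0,"x":0,"y":0,"z":0,"jaw":1},
    {"wx":0,"wy":0,"wz":0,"x":0,"y":0,"z":0,"jaw":1},
    {"wx":0,"wy":0,"wz":0,"x":0,"y":0,"z":0,"jaw":1}
  ]
}}

```text
time: 22.0
tool_pos: [0.5636, -0.215, 0.1742]
tcp_rot: [-1.268, 1.17, 1.27]
contact_force: [-0.5, 0.3, -0.3]
width: 0.0868
```

```bash
python3 snap.py e1 wrist side
python3 - <<'E'
import pickle
from h import *
s,f=pickle.load(open("e1wrist.pkl","rb"))
a=cv2.resize(f["pixels"][60:280,220:440,::-1],None,fx=2.7,fy=2.7,interpolation=cv2.INTER_CUBIC)
cam=wcam(f,s["tool_pos"],s["tcp_rot"])
P=[(-.028,-.018,.106),(-.028,.0075,.106),(.028,.0075,.106),(.028,-.018,.106)]
for fl,c in((.016,(0,255,0)),(.0205,(255,0,255))):
    u=proj(world(np.array(P)+[0,0,fl],[.5147,-.2186,.082]),*cam); v=((u-[220,60]+.5)*2.7-.5); cv2.polylines(a,[v.round().astype(int)],True,c,1)
cv2.imwrite("pics/e1wz.png",a)
s,f=pickle.load(open("e1side.pkl","rb"))
a=cv2.resize(f["pixels"][150:250,280:380,::-1],None,fx=5,fy=5,interpolation=cv2.INTER_CUBIC);cv2.imwrite("pics/e1sz.png",a)
E
```

```text
22.0 [ 0.5636 -0.215   0.1742] [-0.495  0.189  1.613 -0.     1.341 -2.147] 0.0026 [-0.53  0.25 -0.27] 0.0867794373378909
[[-1.000e-03 -9.967e-01 -8.110e-02]
 [ 4.000e-04 -8.110e-02  9.967e-01]
 [-1.000e+00  1.000e-03  5.000e-04]]
```

View pics/e1wz.png

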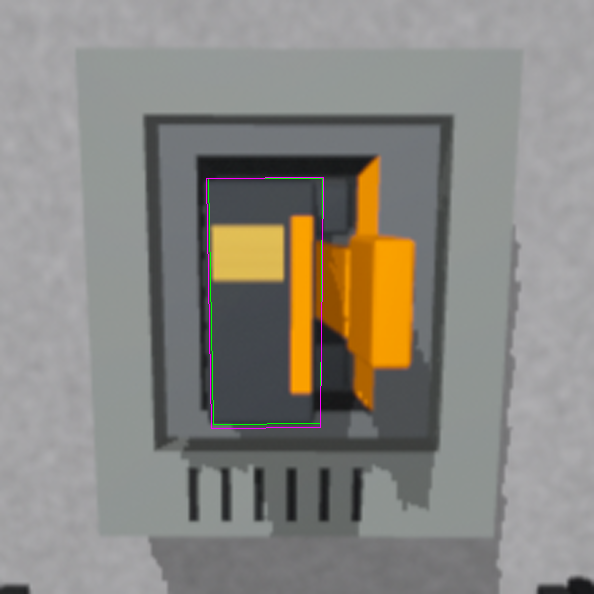

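View pics/e1sz.png

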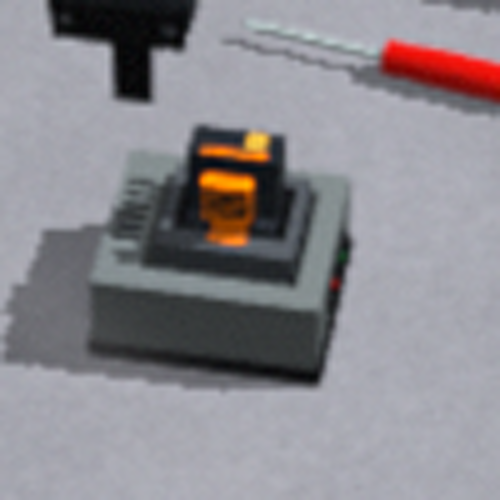

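Emit:
{"name": "apply_moves", "arguments": {
  "targets": [
    {"wx":0,"wy":0,"wz":0,"x":0,"y":0.049,"z":-0.0047,"jaw":0},
    {"wx":0,"wy":0,"wz":0,"x":0,"y":0,"z":0,"jaw":0},
    {"wx":0,"wy":0,"wz":0,"x":0,"y":0,"z":0,"jaw":0},
    {"wx":0,"wy":0,"wz":0,"x":0,"y":0,"z":0,"jaw":0},
    {"wx":0,"wy":0,"wz":0,"x":0,"y":0,"z":0,"jaw":0}
  ]
}}

```text
time: 22.72
tool_pos: [0.5167, -0.2237, 0.1747]
tcp_rot: [-1.27, 1.169, 1.269]
contact_force: [0.1, -0.1, 1.0]
width: 0.0449
```

Emit:
{"name": "apply_moves", "arguments": {
  "targets": [
    {"wx":0,"wy":0,"wz":0,"x":0.018,"y":0,"z":0,"jaw":0},
    {"wx":0,"wy":0,"wz":0,"x":0.012,"y":0,"z":0,"jaw":0},
    {"wx":0,"wy":0,"wz":0,"x":0.009,"y":0,"z":0,"jaw":0},
    {"wx":0,"wy":0,"wz":0,"x":0.004,"y":0,"z":0,"jaw":0},
    {"wx":0,"wy":0,"wz":0,"x":0,"y":0,"z":0,"jaw":0}
  ]
}}

```text
time: 23.35
tool_pos: [0.5159, -0.2236, 0.1312]
tcp_rot: [-1.269, 1.17, 1.27]
contact_force: [-0.2, 0.4, -0.8]
width: 0.0017
```

```bash
python3 fz.py;python3 snap.py e2 wrist
```

```text
23.45 [-0.5386  0.0292 -0.0688  0.5161 -0.2238  0.1316  0.0011] [3.003e-01 5.338e-01 5.077e-01 2.000e-04 1.000e-04 3.000e-04 4.000e-04]
23.5 [ 0.5164 -0.224   0.1321] [-0.549  0.131  1.761 -0.     1.249 -2.202] 0.0024 [-0.12 -0.81 -0.6 ] 0.0004800429431697676
[[ 9.000e-04 -9.967e-01 -8.140e-02]
 [-5.000e-04 -8.140e-02  9.967e-01]
 [-1.000e+00 -8.000e-04 -6.000e-04]]
```

View pics/e2wrist.png

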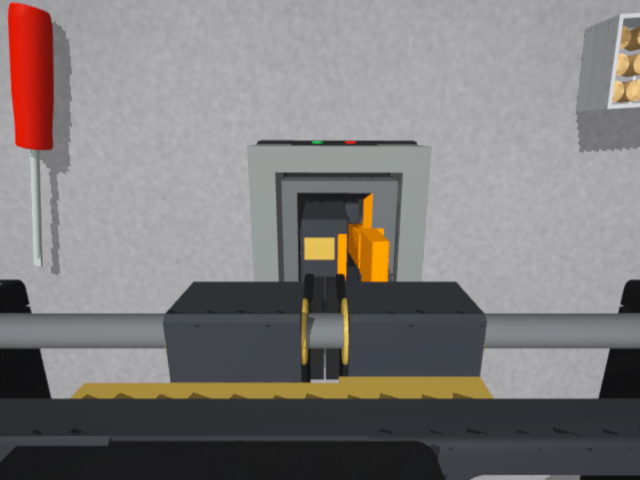

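Closed fingers are above the pack's top (cols 303–348). No contact at z = 0.132; probing down.

Emit:
{"name": "apply_moves", "arguments": {
  "targets": [
    {"wx":0,"wy":0,"wz":0,"x":0.002,"y":0,"z":0,"jaw":0},
    {"wx":0,"wy":0,"wz":0,"x":0.002,"y":0,"z":0,"jaw":0},
    {"wx":0,"wy":0,"wz":0,"x":0,"y":0,"z":0,"jaw":0},
    {"wx":0,"wy":0,"wz":0,"x":0,"y":0,"z":0,"jaw":0},
    {"wx":0,"wy":0,"wz":0,"x":0,"y":0,"z":0,"jaw":0}
  ]
}}

```text
time: 24.18
tool_pos: [0.5161, -0.2237, 0.1276]
tcp_rot: [-1.269, 1.17, 1.269]
contact_force: [0.1, -0.5, 0.4]
width: 0.0004
```

Emit:
{"name": "apply_moves", "arguments": {
  "targets": [
    {"wx":0,"wy":0,"wz":0,"x":0.001,"y":0,"z":0,"jaw":0},
    {"wx":0,"wy":0,"wz":0,"x":0.001,"y":0,"z":0,"jaw":0},
    {"wx":0,"wy":0,"wz":0,"x":0,"y":0,"z":0,"jaw":0},
    {"wx":0,"wy":0,"wz":0,"x":0,"y":0,"z":0,"jaw":0},
    {"wx":0,"wy":0,"wz":0,"x":0,"y":0,"z":0,"jaw":0}
  ]
}}

```text
time: 24.8
tool_pos: [0.516, -0.2237, 0.1256]
tcp_rot: [-1.269, 1.169, 1.269]
contact_force: [-0.4, 0.1, -0.0]
width: 0.0003
```

```bash
python3 fz.py
```

```text
24.9 [ 1.489e-01 -6.580e-02 -1.646e-01  5.160e-01 -2.237e-01  1.256e-01
  3.000e-04] [0.4937 0.1171 0.2522 0.     0.     0.     0.    ]
```

Emit:
{"name": "apply_moves", "arguments": {
  "targets": [
    {"wx":0,"wy":0,"wz":0,"x":0.001,"y":0,"z":0,"jaw":0},
    {"wx":0,"wy":0,"wz":0,"x":0.0005,"y":0,"z":0,"jaw":0},
    {"wx":0,"wy":0,"wz":0,"x":0,"y":0,"z":0,"jaw":0},
    {"wx":0,"wy":0,"wz":0,"x":0,"y":0,"z":0,"jaw":0},
    {"wx":0,"wy":0,"wz":0,"x":0,"y":0,"z":0,"jaw":0}
  ]
}}

```text
time: 25.58
tool_pos: [0.516, -0.2237, 0.1241]
tcp_rot: [-1.269, 1.169, 1.269]
contact_force: [-0.1, -0.5, -0.9]
width: 0.0004
```

```bash
python3 fz.py
```

```text
25.675 [ 1.785e-01 -2.727e-01 -3.826e-01  5.160e-01 -2.237e-01  1.241e-01
  5.000e-04] [3.195e-01 1.546e-01 5.744e-01 0.000e+00 0.000e+00 0.000e+00 2.000e-04]
```

Emit:
{"name": "apply_moves", "arguments": {
  "targets": [
    {"wx":0,"wy":0,"wz":0,"x":0.0005,"y":0,"z":0,"jaw":0},
    {"wx":0,"wy":0,"wz":0,"x":0.0005,"y":0,"z":0,"jaw":0},
    {"wx":0,"wy":0,"wz":0,"x":0,"y":0,"z":0,"jaw":0},
    {"wx":0,"wy":0,"wz":0,"x":0,"y":0,"z":0,"jaw":0},
    {"wx":0,"wy":0,"wz":0,"x":0,"y":0,"z":0,"jaw":0}
  ]
}}

```text
time: 26.35
tool_pos: [0.516, -0.2237, 0.1231]
tcp_rot: [-1.269, 1.17, 1.269]
contact_force: [-0.9, -0.4, 0.3]
width: 0.0007
```

```bash
python3 fz.py
```

```text
26.45 [-1.699e-01  5.560e-02  1.570e-01  5.160e-01 -2.237e-01  1.231e-01
  4.000e-04] [5.729e-01 3.407e-01 1.057e-01 0.000e+00 0.000e+00 0.000e+00 3.000e-04]
```

Emit:
{"name": "apply_moves", "arguments": {
  "targets": [
    {"wx":0,"wy":0,"wz":0,"x":0.0005,"y":0,"z":0,"jaw":0},
    {"wx":0,"wy":0,"wz":0,"x":0.0005,"y":0,"z":0,"jaw":0},
    {"wx":0,"wy":0,"wz":0,"x":0,"y":0,"z":0,"jaw":0},
    {"wx":0,"wy":0,"wz":0,"x":0,"y":0,"z":0,"jaw":0},
    {"wx":0,"wy":0,"wz":0,"x":0,"y":0,"z":0,"jaw":0}
  ]
}}

```text
time: 27.12
tool_pos: [0.516, -0.2237, 0.1221]
tcp_rot: [-1.269, 1.17, 1.269]
contact_force: [-0.1, -0.4, -0.1]
width: 0.0005
```

```bash
python3 fz.py
```

```text
27.225 [-2.150e-01 -1.939e-01 -2.990e-02  5.160e-01 -2.237e-01  1.220e-01
  4.000e-04] [2.084e-01 3.477e-01 1.048e-01 0.000e+00 0.000e+00 0.000e+00 1.000e-04]
```

Emit:
{"name": "apply_moves", "arguments": {
  "targets": [
    {"wx":0,"wy":0,"wz":0,"x":0.0005,"y":0,"z":0,"jaw":0},
    {"wx":0,"wy":0,"wz":0,"x":0.0005,"y":0,"z":0,"jaw":0},
    {"wx":0,"wy":0,"wz":0,"x":0,"y":0,"z":0,"jaw":0},
    {"wx":0,"wy":0,"wz":0,"x":0,"y":0,"z":0,"jaw":0},
    {"wx":0,"wy":0,"wz":0,"x":0,"y":0,"z":0,"jaw":0}
  ]
}}

```text
time: 27.9
tool_pos: [0.516, -0.2237, 0.1211]
tcp_rot: [-1.269, 1.17, 1.269]
contact_force: [0.0, 0.6, -1.2]
width: 0.0003
```

```bash
python3 fz.py; python3 snap.py e3 wrist side
python3 - <<'E'
import pickle
from h import *
s,f=pickle.load(open("e3side.pkl","rb"))
a=cv2.resize(f["pixels"][130:250,270:390,::-1],None,fx=5,fy=5,interpolation=cv2.INTER_CUBIC);cv2.imwrite("pics/e3sz.png",a)
E
```

```text
28.0 [-1.626e-01  2.428e-01 -4.259e-01  5.160e-01 -2.237e-01  1.211e-01
  4.000e-04] [1.634e-01 2.910e-01 5.650e-01 0.000e+00 0.000e+00 0.000e+00 1.000e-04]
28.05 [ 0.516  -0.2237  0.1211] [-0.549  0.142  1.77   0.     1.229 -2.202] 0.0027 [ 0.1  -0.34 -0.07] 0.00015592516438880916
[[ 1.000e-04 -9.967e-01 -8.150e-02]
 [-0.000e+00 -8.150e-02  9.967e-01]
 [-1.000e+00 -1.000e-04 -0.000e+00]]
```

View pics/e3sz.png

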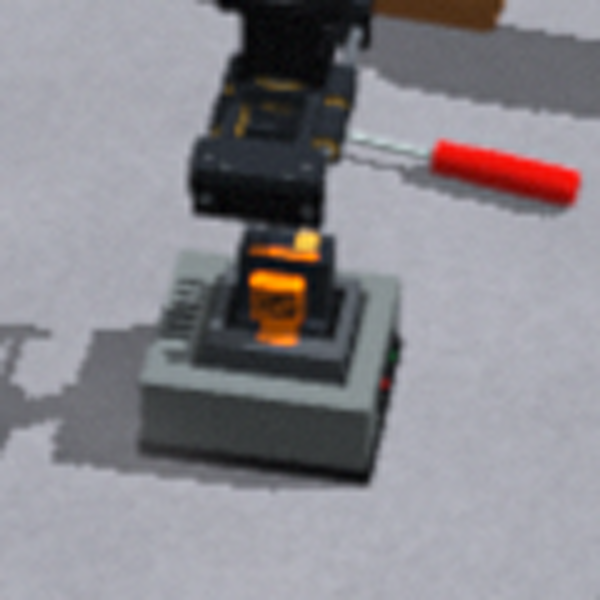

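View pics/e3wrist.png

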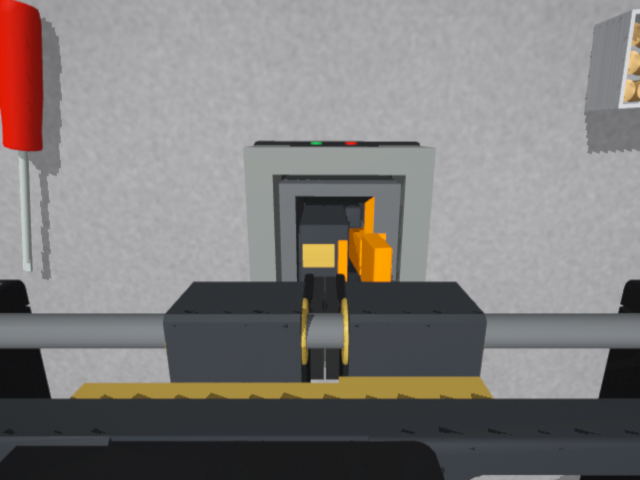

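Emit:
{"name": "apply_moves", "arguments": {
  "targets": [
    {"wx":0,"wy":0,"wz":0,"x":0.0005,"y":0,"z":0,"jaw":0},
    {"wx":0,"wy":0,"wz":0,"x":0.0005,"y":0,"z":0,"jaw":0},
    {"wx":0,"wy":0,"wz":0,"x":0,"y":0,"z":0,"jaw":0},
    {"wx":0,"wy":0,"wz":0,"x":0,"y":0,"z":0,"jaw":0},
    {"wx":0,"wy":0,"wz":0,"x":0,"y":0,"z":0,"jaw":0}
  ]
}}

```text
time: 28.78
tool_pos: [0.516, -0.2237, 0.12]
tcp_rot: [-1.269, 1.17, 1.269]
contact_force: [0.1, 0.2, 0.6]
width: 0.0003
```

```bash
python3 fz.py
```

```text
28.875 [-1.669e-01 -3.800e-01 -1.060e-01  5.160e-01 -2.237e-01  1.201e-01
  4.000e-04] [5.975e-01 5.774e-01 4.927e-01 0.000e+00 0.000e+00 0.000e+00 1.000e-04]
```

Emit:
{"name": "apply_moves", "arguments": {
  "targets": [
    {"wx":0,"wy":0,"wz":0,"x":0.0005,"y":0,"z":0,"jaw":0},
    {"wx":0,"wy":0,"wz":0,"x":0.0005,"y":0,"z":0,"jaw":0},
    {"wx":0,"wy":0,"wz":0,"x":0,"y":0,"z":0,"jaw":0},
    {"wx":0,"wy":0,"wz":0,"x":0,"y":0,"z":0,"jaw":0},
    {"wx":0,"wy":0,"wz":0,"x":0,"y":0,"z":0,"jaw":0}
  ]
}}

```text
time: 29.55
tool_pos: [0.516, -0.2237, 0.1191]
tcp_rot: [-1.269, 1.17, 1.269]
contact_force: [-0.2, 0.3, 0.0]
width: 0.0006
```

```bash
python3 fz.py
```

```text
29.65 [-0.3402  0.3292  0.0248  0.516  -0.2237  0.1191  0.0006] [5.058e-01 1.791e-01 2.409e-01 0.000e+00 0.000e+00 0.000e+00 1.000e-04]
```

Run:
```python
import pickle
from h import *
s,f=pickle.load(open("e1wrist.pkl","rb")); cam=wcam(f,s["tool_pos"],s["tcp_rot"]);img=f["pixels"]
z=lambda a:(np.array(a)+.5)/2.7-.5+[220,60]
L=np.array([(-.0345,-.02425,0),(-.0345,.02425,0),(.0345,.02425,0),(.0345,-.02425,0)])
q=quad(img,z([(197,157),(379,157),(371,411),(205,410)]),2.)
print("rim",*[a.round(4).tolist() for a in fitz(L,q,cam,[.5146,-.2185,.082,.0745])])
q=quad(img,z([(208,179),(322,179),(313,425),(213,425)]),2.)
print(q)
L=np.array([(-.028,-.018,0),(-.028,.0075,0),(.028,.0075,0),(.028,-.018,0)])
print("top",*[a.round(4).tolist() for a in fitz(L,q,cam,[.5146,-.2185,.082,.122])])
s,f=pickle.load(open("m1wrist.pkl","rb"))
a=cv2.resize(pickle.load(open("e1wrist.pkl","rb"))[1]["pixels"][110:230,280:400,::-1],None,fx=5,fy=5,interpolation=cv2.INTER_NEAREST);cv2.imwrite("pics/e1zz.png",a)
a=cv2.resize(pickle.load(open("e3wrist.pkl","rb"))[1]["pixels"][180:400,240:420,::-1],None,fx=3,fy=2.7,interpolation=cv2.INTER_CUBIC);cv2.imwrite("pics/e3zz.png",a)
```

```text
edge 0 [-0.42  0.  ] 0.0
edge 1 [0.41 0.54] 0.35
edge 2 [-0.39 -2.1 ] 0.48
edge 3 [-0.93  0.77] 0.07
rim [0.5147, -0.2189, 0.0814, 0.0757] [[-0.1508, 0.1465], [-0.3999, 0.1255], [0.8711, 0.7191], [-0.2826, -1.0096]]
edge 0 [ 0.43 -0.11] 0.09
edge 1 [ 1.22 -0.02] 0.01
edge 2 [ 0.59 -0.02] 0.0
edge 3 [-0.46  2.44] 0.39
[[297.48201189 126.46226067]
 [337.70388602 126.35840684]
 [334.42764695 216.49706833]
 [296.89666814 216.51476287]]
top [0.5155, -0.2195, 0.0589, 0.1183] [[-0.9075, -0.2164], [0.4694, 0.8523], [0.9969, 0.0947], [-0.5293, -0.7712]]
```

View pics/e1zz.png

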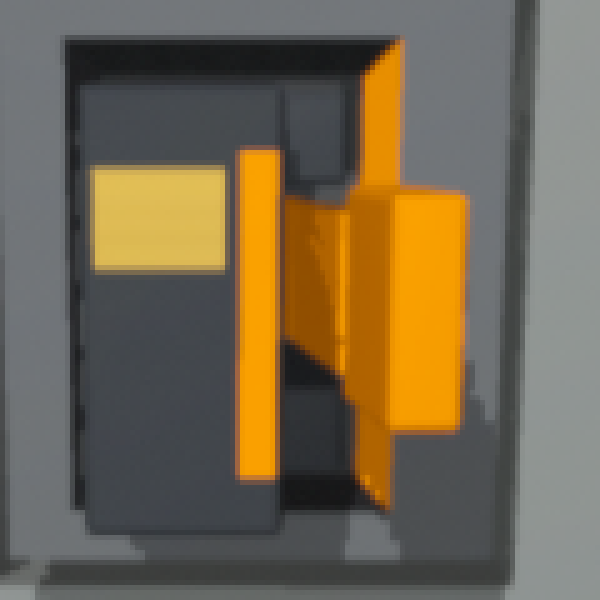

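View pics/e3zz.png

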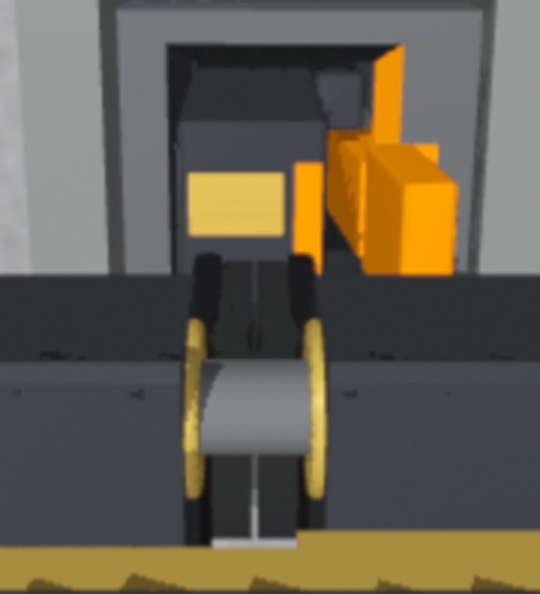

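Emit:
{"name": "apply_moves", "arguments": {
  "targets": [
    {"wx":0,"wy":0,"wz":0,"x":0.0005,"y":0,"z":0,"jaw":0},
    {"wx":0,"wy":0,"wz":0,"x":0.0005,"y":0,"z":0,"jaw":0},
    {"wx":0,"wy":0,"wz":0,"x":0,"y":0,"z":0,"jaw":0},
    {"wx":0,"wy":0,"wz":0,"x":0,"y":0,"z":0,"jaw":0},
    {"wx":0,"wy":0,"wz":0,"x":0,"y":0,"z":0,"jaw":0}
  ]
}}

```text
time: 30.32
tool_pos: [0.516, -0.2237, 0.1181]
tcp_rot: [-1.269, 1.169, 1.269]
contact_force: [0.3, -0.4, 0.7]
width: 0.0
```

```bash
python3 fz.py
```

```text
30.425 [ 8.810e-02 -2.957e-01 -7.660e-02  5.160e-01 -2.237e-01  1.181e-01
  3.000e-04] [1.707e-01 3.681e-01 6.381e-01 0.000e+00 0.000e+00 0.000e+00 3.000e-04]
```

Run:
```python
import pickle
from h import *
for n in("d1","e1","e2","e3"):
    s,f=pickle.load(open(n+"wrist.pkl","rb")); cam=wcam(f,s["tool_pos"],s["tcp_rot"])
    print(n,s["tool_pos"].round(4))
    for Z in(.112,.115,.118,.121,.124):
        P=np.array([(-.028,-.018,Z),(-.028,.0075,Z),(.028,.0075,Z),(-.0345,-.02425,.0757)])
        print(Z,proj(world(P,[.5147,-.2186,.082]),*cam).round(1).tolist())
```

```text
d1 [ 0.5142 -0.2192  0.0841]
0.112 [[286.1, 241.3], [345.1, 241.3], [343.4, 355.4], [280.6, 210.1]]
0.115 [[285.4, 243.3], [345.5, 243.2], [343.8, 359.1], [280.6, 210.1]]
0.118 [[284.7, 245.3], [345.9, 245.3], [344.1, 362.9], [280.6, 210.1]]
0.121 [[283.9, 247.4], [346.3, 247.4], [344.4, 366.8], [280.6, 210.1]]
0.124 [[283.1, 249.6], [346.7, 249.6], [344.8, 370.9], [280.6, 210.1]]
e1 [ 0.5636 -0.215   0.1742]
0.112 [[297.8, 126.0], [338.3, 125.9], [337.6, 213.3], [292.3, 117.6]]
0.115 [[297.4, 125.9], [338.5, 125.8], [337.7, 214.3], [292.3, 117.6]]
0.118 [[297.1, 125.8], [338.7, 125.7], [337.9, 215.2], [292.3, 117.6]]
0.121 [[296.8, 125.6], [338.9, 125.6], [338.1, 216.2], [292.3, 117.6]]
0.124 [[296.4, 125.5], [339.1, 125.5], [338.2, 217.2], [292.3, 117.6]]
e2 [ 0.5164 -0.224   0.1321]
0.112 [[303.5, 214.2], [349.5, 214.2], [347.9, 306.6], [296.7, 192.6]]
0.115 [[303.2, 215.4], [349.8, 215.4], [348.2, 308.9], [296.7, 192.6]]
0.118 [[302.9, 216.6], [350.2, 216.5], [348.5, 311.2], [296.7, 192.6]]
0.121 [[302.6, 217.8], [350.6, 217.7], [348.8, 313.6], [296.7, 192.6]]
0.124 [[302.2, 219.0], [351.0, 219.0], [349.1, 316.1], [296.7, 192.6]]
e3 [ 0.516  -0.2237  0.1211]
0.112 [[301.8, 219.2], [350.3, 219.2], [348.5, 315.8], [294.9, 195.9]]
0.115 [[301.5, 220.5], [350.7, 220.4], [348.9, 318.3], [294.9, 195.9]]
0.118 [[301.1, 221.8], [351.1, 221.7], [349.2, 320.9], [294.9, 195.9]]
0.121 [[300.8, 223.1], [351.5, 223.1], [349.5, 323.6], [294.9, 195.9]]
0.124 [[300.4, 224.5], [351.9, 224.5], [349.9, 326.3], [294.9, 195.9]]
```

Emit:
{"name": "apply_moves", "arguments": {
  "targets": [
    {"wx":0,"wy":0,"wz":0,"x":0.0005,"y":0,"z":0,"jaw":0},
    {"wx":0,"wy":0,"wz":0,"x":0.0005,"y":0,"z":0,"jaw":0},
    {"wx":0,"wy":0,"wz":0,"x":0,"y":0,"z":0,"jaw":0},
    {"wx":0,"wy":0,"wz":0,"x":0,"y":0,"z":0,"jaw":0},
    {"wx":0,"wy":0,"wz":0,"x":0,"y":0,"z":0,"jaw":0}
  ]
}}

```text
time: 31.1
tool_pos: [0.516, -0.2237, 0.1171]
tcp_rot: [-1.269, 1.17, 1.269]
contact_force: [-0.2, -0.6, 0.5]
width: 0.0004
```

```bash
python3 snap.py e4 wrist side; python3 fz.py
python3 - <<'E'
import pickle
from h import *
s,f=pickle.load(open("e4side.pkl","rb"))
a=cv2.resize(f["pixels"][150:220,290:370,::-1],None,fx=8,fy=8,interpolation=cv2.INTER_CUBIC)
cam=(f["K"],f["R"],f["t"])
for p in [(.516,-.2237,.117),(.516,-.2237,.121)]:
    u=proj(np.array([p]),*cam)[0]; print(u); v=((u-[290,150]+.5)*8-.5).round().astype(int); cv2.circle(a,tuple(v),3,(255,0,255),-1)
cv2.imwrite("pics/e4sz.png",a)
a=cv2.resize(pickle.load(open("e4wrist.pkl","rb"))[1]["pixels"][180:400,240:420,::-1],None,fx=3,fy=2.7,interpolation=cv2.INTER_CUBIC);cv2.imwrite("pics/e4zz.png",a)
E
```

```text
31.1 [ 0.516  -0.2237  0.1171] [-0.549  0.147  1.773  0.     1.222 -2.202] 0.0021 [-0.22 -0.57  0.51] 0.0004176933965408938
[[ 0.     -0.9967 -0.0815]
 [-0.     -0.0815  0.9967]
 [-1.     -0.     -0.    ]]
31.3 [-2.800e-01 -2.780e-01  3.670e-01  5.160e-01 -2.237e-01  1.171e-01
  4.000e-04] [4.985e-01 1.997e-01 2.476e-01 0.000e+00 0.000e+00 0.000e+00 2.000e-04]
[326.43506096 180.02190153]
[326.44009793 179.01752559]
```

View pics/e4sz.png

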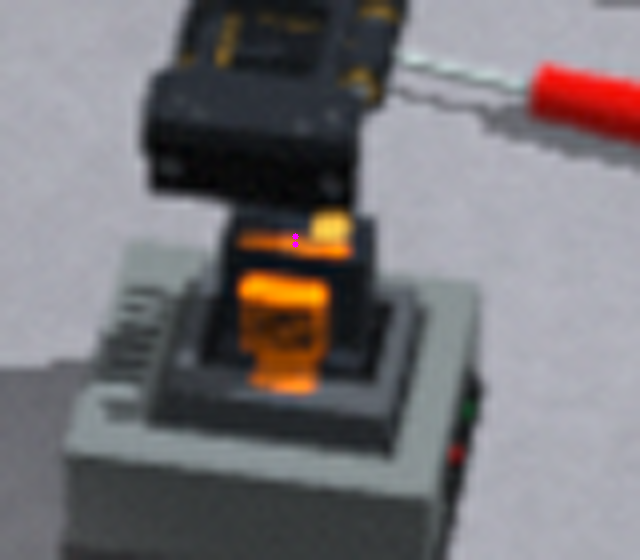

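View pics/e4zz.png

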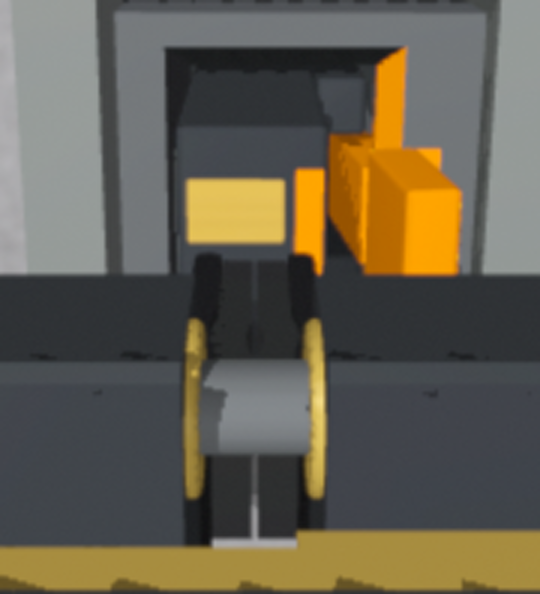

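Emit:
{"name": "apply_moves", "arguments": {
  "targets": [
    {"wx":0,"wy":0,"wz":0,"x":0.0005,"y":0,"z":0,"jaw":0},
    {"wx":0,"wy":0,"wz":0,"x":0.0005,"y":0,"z":0,"jaw":0},
    {"wx":0,"wy":0,"wz":0,"x":0,"y":0,"z":0,"jaw":0},
    {"wx":0,"wy":0,"wz":0,"x":0,"y":0,"z":0,"jaw":0},
    {"wx":0,"wy":0,"wz":0,"x":0,"y":0,"z":0,"jaw":0}
  ]
}}

```text
time: 31.98
tool_pos: [0.516, -0.2237, 0.1161]
tcp_rot: [-1.269, 1.17, 1.269]
contact_force: [-0.3, 0.1, -0.1]
width: 0.0002
```

```bash
python3 fz.py
```

```text
32.075 [ 2.510e-01 -2.666e-01  3.141e-01  5.160e-01 -2.237e-01  1.160e-01
  2.000e-04] [3.614e-01 3.012e-01 4.139e-01 0.000e+00 0.000e+00 0.000e+00 1.000e-04]
```

Emit:
{"name": "apply_moves", "arguments": {
  "targets": [
    {"wx":0,"wy":0,"wz":0,"x":0.0005,"y":0,"z":0,"jaw":0},
    {"wx":0,"wy":0,"wz":0,"x":0.0005,"y":0,"z":0,"jaw":0},
    {"wx":0,"wy":0,"wz":0,"x":0,"y":0,"z":0,"jaw":0},
    {"wx":0,"wy":0,"wz":0,"x":0,"y":0,"z":0,"jaw":0},
    {"wx":0,"wy":0,"wz":0,"x":0,"y":0,"z":0,"jaw":0}
  ]
}}

```text
time: 32.75
tool_pos: [0.516, -0.2237, 0.115]
tcp_rot: [-1.269, 1.17, 1.269]
contact_force: [1.3, -0.1, -0.5]
width: 0.0005
```

```bash
python3 fz.py
```

```text
32.85 [ 5.995e-01  1.390e-02 -2.376e-01  5.160e-01 -2.237e-01  1.151e-01
  3.000e-04] [5.291e-01 1.691e-01 2.779e-01 0.000e+00 0.000e+00 0.000e+00 2.000e-04]
```

```bash
python3 snap.py e5 side wrist top
python3 - <<'E'
import pickle
from h import *
s,f=pickle.load(open("e1side.pkl","rb"));cam=(f["K"],f["R"],f["t"])
p=s["tool_pos"];R=Rot.from_rotvec(s["tcp_rot"]).as_matrix()
print(proj(np.array([p+R@[0,0,.0435],p-R@[0,0,.0435],p+R@[-.01,0,.0435]]),*cam))
c=np.array([.5147,-.2186,.082])
P=np.array([(-.028,-.018,.106),(.028,-.018,.106),(.028,.0075,.106),(-.028,.0075,.106)])
for o in(.0115,.0155,.02): 
    print(o,proj(world(P+[0,0,o],c),*cam).round(1).tolist())
a=cv2.resize(f["pixels"][150:230,285:365,::-1],None,fx=8,fy=8,interpolation=cv2.INTER_CUBIC)
v=((proj(world(P+[0,0,.0155],c),*cam)-[285,150]+.5)*8-.5).round().astype(int);cv2.polylines(a,[v],True,(255,0,255),1)
cv2.imwrite("pics/e1s8.png",a)
f=pickle.load(open("e5side.pkl","rb"))[1]
a=cv2.resize(f["pixels"][150:230,285:365,::-1],None,fx=8,fy=8,interpolation=cv2.INTER_CUBIC);cv2.imwrite("pics/e5s8.png",a)
E
```

```text
32.9 [ 0.516  -0.2237  0.1151] [-0.549  0.149  1.775  0.     1.218 -2.202] 0.0025 [0.09 0.12 0.16] 0.0008119113682484326
[[ 1.000e-04 -9.967e-01 -8.140e-02]
 [-0.000e+00 -8.140e-02  9.967e-01]
 [-1.000e+00 -1.000e-04 -0.000e+00]]
[[307.14642285 174.04230319]
 [312.96056623 155.20419111]
 [307.07682007 171.40176322]]
0.0115 [[336.6, 178.3], [318.4, 176.0], [316.8, 181.6], [335.2, 183.8]]
0.0155 [[336.7, 177.3], [318.3, 175.0], [316.8, 180.6], [335.2, 182.8]]
0.02 [[336.7, 176.1], [318.3, 173.9], [316.7, 179.4], [335.3, 181.7]]
```

View pics/e1s8.png

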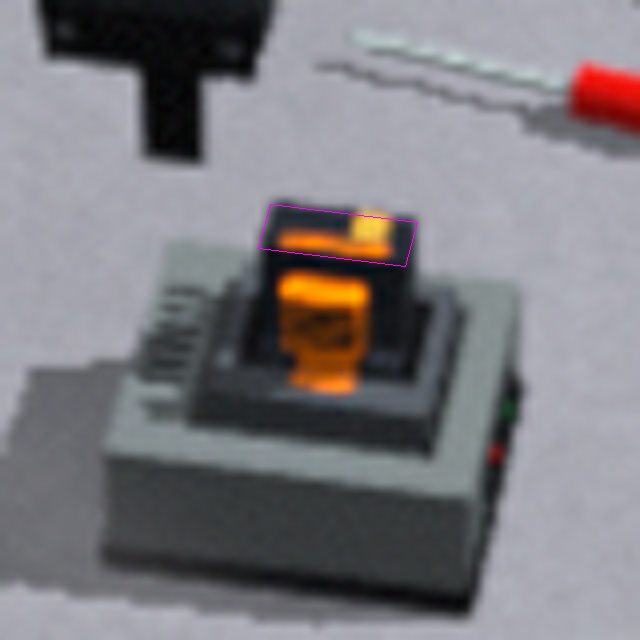

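View pics/e5s8.png

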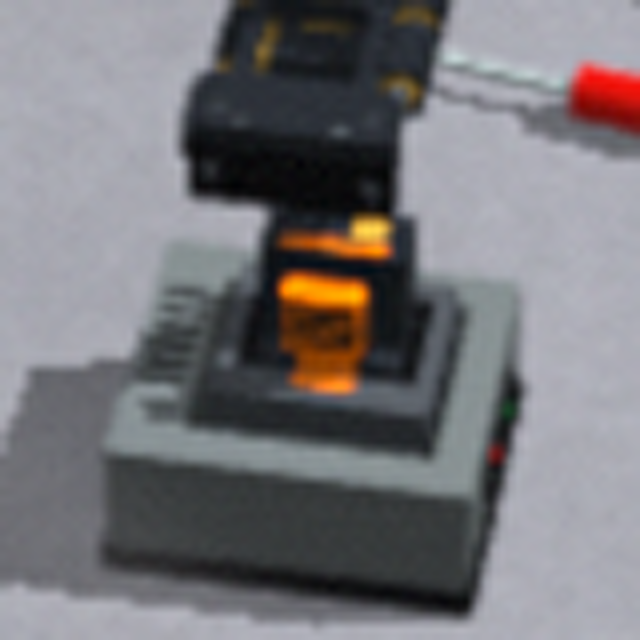

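View pics/e5wrist.png

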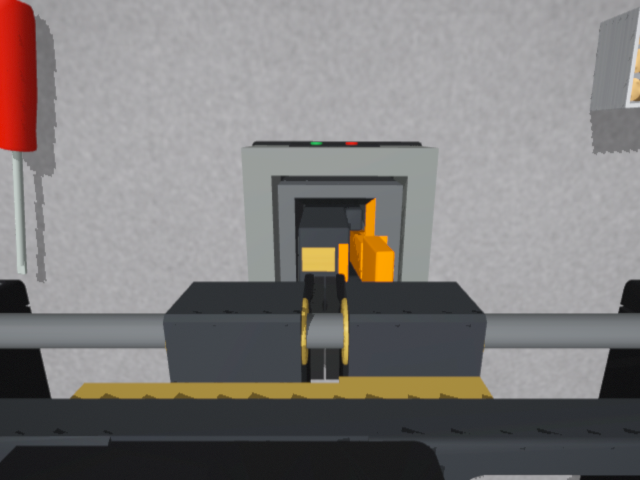

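Emit:
{"name": "apply_moves", "arguments": {
  "targets": [
    {"wx":0,"wy":0,"wz":0,"x":0.0008,"y":0.001,"z":0,"jaw":0},
    {"wx":0,"wy":0,"wz":0,"x":0.0008,"y":0,"z":0,"jaw":0},
    {"wx":0,"wy":0,"wz":0,"x":0.0004,"y":0,"z":0,"jaw":0},
    {"wx":0,"wy":0,"wz":0,"x":0,"y":0,"z":0,"jaw":0},
    {"wx":0,"wy":0,"wz":0,"x":0,"y":0,"z":0,"jaw":0}
  ]
}}

```text
time: 33.67
tool_pos: [0.5151, -0.2238, 0.1131]
tcp_rot: [-1.269, 1.169, 1.269]
contact_force: [0.3, -0.4, 0.2]
width: 0.0006
```

```bash
python3 fz.py
```

```text
33.775 [ 1.051e-01 -2.302e-01 -2.690e-02  5.151e-01 -2.238e-01  1.131e-01
  5.000e-04] [2.332e-01 1.621e-01 6.902e-01 0.000e+00 0.000e+00 0.000e+00 2.000e-04]
```

Emit:
{"name": "apply_moves", "arguments": {
  "targets": [
    {"wx":0,"wy":0,"wz":0,"x":0.0008,"y":0,"z":0,"jaw":0},
    {"wx":0,"wy":0,"wz":0,"x":0.0008,"y":0,"z":0,"jaw":0},
    {"wx":0,"wy":0,"wz":0,"x":0.0004,"y":0,"z":0,"jaw":0},
    {"wx":0,"wy":0,"wz":0,"x":0,"y":0,"z":0,"jaw":0},
    {"wx":0,"wy":0,"wz":0,"x":0,"y":0,"z":0,"jaw":0}
  ]
}}

```text
time: 34.45
tool_pos: [0.515, -0.2238, 0.111]
tcp_rot: [-1.269, 1.169, 1.269]
contact_force: [-0.1, -0.3, -0.1]
width: 0.0004
```

```bash
python3 fz.py
```

```text
34.55 [-0.0841 -0.0382  0.1653  0.515  -0.2238  0.1111  0.0006] [3.211e-01 4.366e-01 4.046e-01 0.000e+00 0.000e+00 0.000e+00 1.000e-04]
```

Emit:
{"name": "apply_moves", "arguments": {
  "targets": [
    {"wx":0,"wy":0,"wz":0,"x":0.0008,"y":0,"z":0,"jaw":0},
    {"wx":0,"wy":0,"wz":0,"x":0.0008,"y":0,"z":0,"jaw":0},
    {"wx":0,"wy":0,"wz":0,"x":0.0004,"y":0,"z":0,"jaw":0},
    {"wx":0,"wy":0,"wz":0,"x":0,"y":0,"z":0,"jaw":0},
    {"wx":0,"wy":0,"wz":0,"x":0,"y":0,"z":0,"jaw":0}
  ]
}}

```text
time: 35.22
tool_pos: [0.515, -0.2238, 0.109]
tcp_rot: [-1.269, 1.169, 1.269]
contact_force: [-0.3, 0.5, 0.2]
width: 0.0006
```

```bash
python3 fz.py; python3 snap.py e6 wrist
```

```text
35.325 [-3.076e-01  1.847e-01  3.646e-01  5.150e-01 -2.238e-01  1.091e-01
  4.000e-04] [1.696e-01 6.351e-01 1.481e-01 0.000e+00 0.000e+00 0.000e+00 2.000e-04]
35.375 [ 0.515  -0.2238  0.1091] [-0.55   0.154  1.782 -0.     1.206 -2.203] 0.0016 [ 0.93  0.54 -0.45] 0.00019508928493076807
[[ 0.     -0.9967 -0.0815]
 [-0.     -0.0815  0.9967]
 [-1.     -0.     -0.    ]]
```

View pics/e6wrist.png

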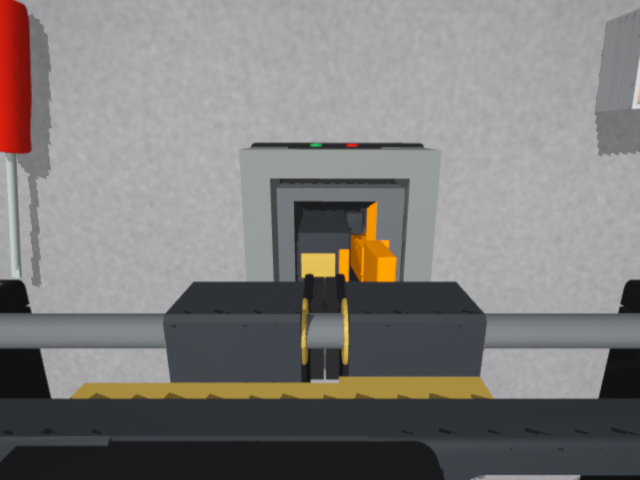

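Emit:
{"name": "apply_moves", "arguments": {
  "targets": [
    {"wx":0,"wy":0,"wz":0,"x":0.0008,"y":0,"z":0,"jaw":0},
    {"wx":0,"wy":0,"wz":0,"x":0.0007,"y":0,"z":0,"jaw":0},
    {"wx":0,"wy":0,"wz":0,"x":0,"y":0,"z":0,"jaw":0},
    {"wx":0,"wy":0,"wz":0,"x":0,"y":0,"z":0,"jaw":0},
    {"wx":0,"wy":0,"wz":0,"x":0,"y":0,"z":0,"jaw":0}
  ]
}}

```text
time: 36.05
tool_pos: [0.515, -0.2238, 0.1075]
tcp_rot: [-1.269, 1.17, 1.269]
contact_force: [-0.8, 0.0, 0.4]
width: 0.0006
```

```bash
python3 fz.py
```

```text
36.15 [-0.1938  0.1985  0.1687  0.515  -0.2238  0.1076  0.0006] [0.5604 0.2221 0.2239 0.     0.     0.     0.    ]
```

Emit:
{"name": "apply_moves", "arguments": {
  "targets": [
    {"wx":0,"wy":0,"wz":0,"x":0.0008,"y":0,"z":0,"jaw":0},
    {"wx":0,"wy":0,"wz":0,"x":0.0007,"y":0,"z":0,"jaw":0},
    {"wx":0,"wy":0,"wz":0,"x":0,"y":0,"z":0,"jaw":0},
    {"wx":0,"wy":0,"wz":0,"x":0,"y":0,"z":0,"jaw":0},
    {"wx":0,"wy":0,"wz":0,"x":0,"y":0,"z":0,"jaw":0}
  ]
}}

```text
time: 36.83
tool_pos: [0.515, -0.2238, 0.106]
tcp_rot: [-1.269, 1.17, 1.269]
contact_force: [-0.6, 0.3, 0.5]
width: 0.0002
```

```bash
python3 fz.py
```

```text
36.925 [-7.500e-03 -2.738e-01  3.253e-01  5.150e-01 -2.238e-01  1.061e-01
  4.000e-04] [8.503e-01 4.740e-01 1.706e-01 0.000e+00 0.000e+00 0.000e+00 2.000e-04]
```

Emit:
{"name": "apply_moves", "arguments": {
  "targets": [
    {"wx":0,"wy":0,"wz":0,"x":0.0008,"y":0,"z":0,"jaw":0},
    {"wx":0,"wy":0,"wz":0,"x":0.0007,"y":0,"z":0,"jaw":0},
    {"wx":0,"wy":0,"wz":0,"x":0,"y":0,"z":0,"jaw":0},
    {"wx":0,"wy":0,"wz":0,"x":0,"y":0,"z":0,"jaw":0},
    {"wx":0,"wy":0,"wz":0,"x":0,"y":0,"z":0,"jaw":0}
  ]
}}

```text
time: 37.6
tool_pos: [0.515, -0.2238, 0.1045]
tcp_rot: [-1.269, 1.169, 1.269]
contact_force: [0.1, -0.1, 0.7]
width: 0.0007
```

```bash
python3 fz.py; python3 snap.py e7 side
python3 - <<'E'
import pickle
from h import *
f=pickle.load(open("e7side.pkl","rb"))[1]
a=cv2.resize(f["pixels"][150:230,285:365,::-1],None,fx=8,fy=8,interpolation=cv2.INTER_CUBIC);cv2.imwrite("pics/e7s8.png",a)
E
```

```text
37.7 [-1.609e-01 -1.788e-01  3.037e-01  5.150e-01 -2.238e-01  1.046e-01
  4.000e-04] [1.674e-01 1.254e-01 2.501e-01 0.000e+00 0.000e+00 0.000e+00 2.000e-04]
37.75 [ 0.515  -0.2238  0.1046] [-0.55   0.159  1.785 -0.     1.198 -2.203] 0.0019 [ 0.08  0.26 -0.09] 0.0006588262551212558
[[ 0.     -0.9967 -0.0815]
 [-0.     -0.0815  0.9967]
 [-1.     -0.     -0.    ]]
```

View pics/e7s8.png

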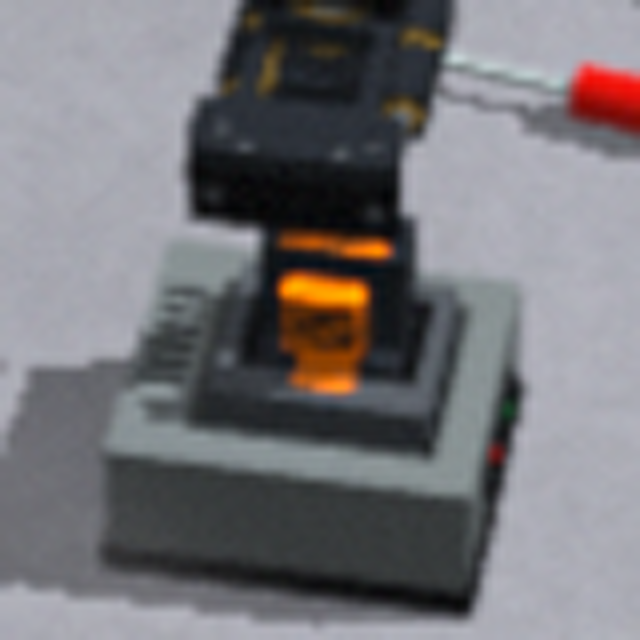

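Emit:
{"name": "apply_moves", "arguments": {
  "targets": [
    {"wx":0,"wy":0,"wz":0,"x":0.0008,"y":0,"z":0,"jaw":0},
    {"wx":0,"wy":0,"wz":0,"x":0.0007,"y":0,"z":0,"jaw":0},
    {"wx":0,"wy":0,"wz":0,"x":0,"y":0,"z":0,"jaw":0},
    {"wx":0,"wy":0,"wz":0,"x":0,"y":0,"z":0,"jaw":0},
    {"wx":0,"wy":0,"wz":0,"x":0,"y":0,"z":0,"jaw":0}
  ]
}}

```text
time: 38.42
tool_pos: [0.515, -0.2238, 0.103]
tcp_rot: [-1.269, 1.17, 1.269]
contact_force: [0.1, 0.7, -0.3]
width: 0.0006
```

Emit:
{"name": "apply_moves", "arguments": {
  "targets": [
    {"wx":0,"wy":0,"wz":0,"x":0.0008,"y":0,"z":0,"jaw":0},
    {"wx":0,"wy":0,"wz":0,"x":0.0007,"y":0,"z":0,"jaw":0},
    {"wx":0,"wy":0,"wz":0,"x":0,"y":0,"z":0,"jaw":0},
    {"wx":0,"wy":0,"wz":0,"x":0,"y":0,"z":0,"jaw":0},
    {"wx":0,"wy":0,"wz":0,"x":0,"y":0,"z":0,"jaw":0}
  ]
}}

```text
time: 39.05
tool_pos: [0.5151, -0.2239, 0.1017]
tcp_rot: [-1.269, 1.169, 1.269]
contact_force: [-0.4, 0.4, 1.9]
width: 0.0004
```

```bash
python3 fz.py; python3 snap.py e8 wrist
python3 - <<'E'
import pickle
from h import *
for n in("e3","e8"):
    s,f=pickle.load(open(n+"wrist.pkl","rb"));print(s["tool_pos"])
a=cv2.resize(f["pixels"][180:400,240:420,::-1],None,fx=3,fy=2.7,interpolation=cv2.INTER_CUBIC);cv2.imwrite("pics/e8zz.png",a)
E
```

```text
39.15 [-6.5670e-01  1.5290e-01  2.3593e+00  5.1510e-01 -2.2380e-01  1.0170e-01
  3.0000e-04] [3.263e-01 2.041e-01 8.221e-01 0.000e+00 0.000e+00 0.000e+00 1.000e-04]
39.2 [ 0.5151 -0.2238  0.1016] [-0.55   0.162  1.787 -0.     1.192 -2.203] 0.0021 [0.37 0.29 1.59] 0.0005604622340529514
[[ 2.000e-04 -9.967e-01 -8.150e-02]
 [-1.000e-04 -8.150e-02  9.967e-01]
 [-1.000e+00 -2.000e-04 -1.000e-04]]
[ 0.51604062 -0.22371396  0.12107396]
[ 0.51510111 -0.22383253  0.10161797]
```

View pics/e8zz.png

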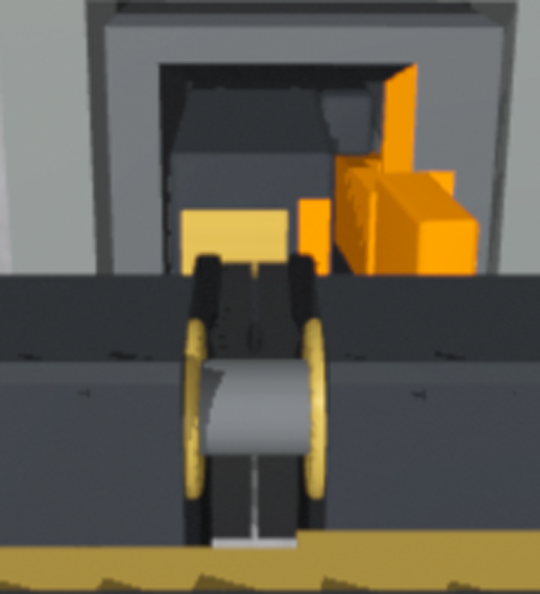

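Emit:
{"name": "apply_moves", "arguments": {
  "targets": [
    {"wx":0,"wy":0,"wz":0,"x":0.0005,"y":0,"z":0,"jaw":0},
    {"wx":0,"wy":0,"wz":0,"x":0,"y":0,"z":0,"jaw":0},
    {"wx":0,"wy":0,"wz":0,"x":0,"y":0,"z":0,"jaw":0},
    {"wx":0,"wy":0,"wz":0,"x":0,"y":0,"z":0,"jaw":0},
    {"wx":0,"wy":0,"wz":0,"x":0,"y":0,"z":0,"jaw":0}
  ]
}}

```text
time: 39.88
tool_pos: [0.515, -0.2238, 0.1011]
tcp_rot: [-1.269, 1.169, 1.269]
contact_force: [0.3, -0.6, 2.3]
width: 0.0008
```

```bash
python3 fz.py
```

```text
39.975 [ 1.1540e-01 -1.8400e-01  2.8321e+00  5.1510e-01 -2.2380e-01  1.0110e-01
  6.0000e-04] [1.813e-01 3.894e-01 6.821e-01 0.000e+00 0.000e+00 0.000e+00 2.000e-04]
```

Emit:
{"name": "apply_moves", "arguments": {
  "targets": [
    {"wx":0,"wy":0,"wz":0,"x":0.0005,"y":0,"z":0,"jaw":0},
    {"wx":0,"wy":0,"wz":0,"x":0,"y":0,"z":0,"jaw":0},
    {"wx":0,"wy":0,"wz":0,"x":0,"y":0,"z":0,"jaw":0},
    {"wx":0,"wy":0,"wz":0,"x":0,"y":0,"z":0,"jaw":0},
    {"wx":0,"wy":0,"wz":0,"x":0,"y":0,"z":0,"jaw":0}
  ]
}}

```text
time: 40.65
tool_pos: [0.515, -0.2238, 0.1006]
tcp_rot: [-1.269, 1.17, 1.269]
contact_force: [0.8, -0.0, 3.6]
width: 0.0005
```

```bash
python3 fz.py
```

```text
40.75 [ 1.2500e-01 -6.8800e-02  3.4395e+00  5.1510e-01 -2.2380e-01  1.0060e-01
  4.0000e-04] [5.709e-01 4.121e-01 8.800e-02 0.000e+00 0.000e+00 0.000e+00 1.000e-04]
```

Emit:
{"name": "apply_moves", "arguments": {
  "targets": [
    {"wx":0,"wy":0,"wz":0,"x":-0.003,"y":0,"z":0,"jaw":0},
    {"wx":0,"wy":0,"wz":0,"x":-0.02,"y":0,"z":0,"jaw":0},
    {"wx":0,"wy":0,"wz":0,"x":-0.04,"y":0,"z":0,"jaw":0},
    {"wx":0,"wy":0,"wz":0,"x":-0.03,"y":-0.03,"z":0,"jaw":0},
    {"wx":0,"wy":0,"wz":0,"x":-0.01,"y":-0.03,"z":0,"jaw":0}
  ]
}}

```text
time: 41.42
tool_pos: [0.5762, -0.2194, 0.2062]
tcp_rot: [-1.271, 1.169, 1.266]
contact_force: [-0.2, 0.3, 0.3]
width: 0.0004
```

Emit:
{"name": "apply_moves", "arguments": {
  "targets": [
    {"wx":0,"wy":0,"wz":0,"x":0,"y":0,"z":0,"jaw":0},
    {"wx":0,"wy":0,"wz":0,"x":0,"y":0,"z":0,"jaw":0},
    {"wx":0,"wy":0,"wz":0,"x":0,"y":0,"z":0,"jaw":0},
    {"wx":0,"wy":0,"wz":0,"x":0,"y":0,"z":0,"jaw":0},
    {"wx":0,"wy":0,"wz":0,"x":0,"y":0,"z":0,"jaw":0}
  ]
}}

```text
time: 42.05
tool_pos: [0.5744, -0.219, 0.2034]
tcp_rot: [-1.269, 1.17, 1.269]
contact_force: [-0.3, 0.4, 0.8]
width: 0.0002
```

```bash
python3 snap.py z1 wrist top
```

```text
42.05 [ 0.5744 -0.219   0.2034] [-0.492  0.195  1.551  0.     1.396 -2.144] 0.0061 [-0.33  0.42  0.76] 0.0002214959969981768
[[-3.000e-04 -9.967e-01 -8.120e-02]
 [ 2.000e-04 -8.120e-02  9.967e-01]
 [-1.000e+00  3.000e-04  2.000e-04]]
```

View pics/z1wrist.png

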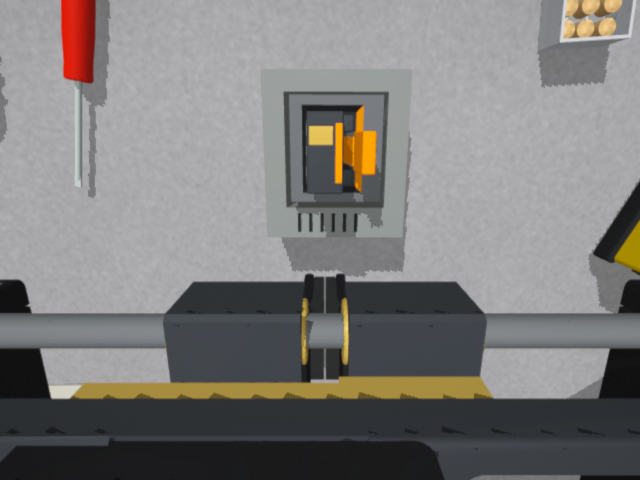

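View pics/z1top.png

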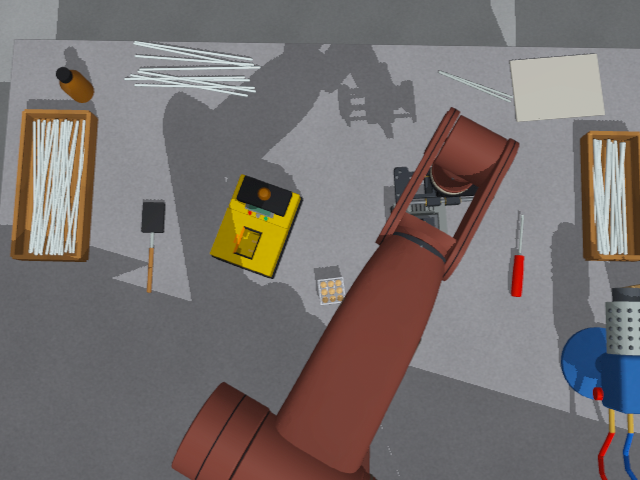

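The pack sits in the charger with its tab out on the catch side (wrist picture, about (340,150)). The monitor's well is empty, the paddle, tin and screwdriver are where they were, and the robot is clear of everything. I'm handing the job in.

```bash
python3 -c "
from rig import r,order
print(order.finish_job()); print(r.observe()['time'])"
```

```text
the job is handed in; nothing more can be done
None
the job is handed in; nothing more can be done
```

The battery is out of the monitor and seated in the charger, with its orange tab out on the catch side. I handed the job in at about 42 s, and no verdict was reported.

- **Removal:** I squeezed the tab in with a 16 N grip setting (opening 35 mm) and lifted the battery straight out. The wrist force stayed under about 3 N.
- **Insertion:** I found the charger cup with the wrist camera and lowered the battery with no clear side contact. I pressed it onto the contacts with about 4 N at the wrist, then let go so the tab sprang out.
- **Latch check:** I pressed lightly on the battery's top with closed fingers, up to 3.4 N. It pushed back 2.3 N at first touch and stiffened by about 1.1 N per mm. That fits a battery held down by the catch on the rubber stops; one standing loose would push back about 1 N and barely stiffen. I felt no click, so the latch is inferred from this and the pictures.
- **Last pictures:** The monitor's well was empty, and the paddle, tin and screwdriver were where they started. The gripper touched nothing.
- **What disagreed:**
  - The closed fingers met the battery about 20 mm lower than the TCP reading predicted, so the real fingertips seem shorter than described.
  - Camera estimates of the battery's top height varied by about 4 mm and could not confirm the latch, so I relied on the force check.

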